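# First-off check of a sawn batten: try square, then inspection camera

## Task

Do the first-off check on the batten that is clamped in the cut-off fence: while it is still clamped, lay the try square flat on the table with its wooden stock flush along the batten's free long side and the inner edge of its blade up against the sawn end (the end away from the end stop), and let go of it. Then throw the toggle clamp's upright handle right back, away from the batten, lift the batten out, leaving the square lying on the table, and present the sawn end to the inspection camera: centred on the lens, facing straight into it, 100 mm in front of the ring light, the batten's top side still uppermost. Finish while holding it there in the air, still, without putting it down; do not bump the camera, and leave the other things where they are.

Things in the scene. Friction and masses are not known exactly. Their poses are not given: they have to be found in the camera images.
- fence: fixed cut-off fence; origin on table under the clamped batten's centre, y along the batten to its sawn end, x from batten to rail. Aluminium rail 20 mm high at x 65..105, y -145..112 mm; wooden pads (26, 24 mm high) back the batten at y -116..-56 and 80..112 mm; steel end stop (24 mm high) at its -y end. Between the pads the gap x 15..65 mm is free; the batten's -x side and +y end are free
- batten: loose wooden batten 30 x 240 x 30 mm (x, y, z), about 0.12 kg, in the fence; its origin, the centre of its underside, lies on the fence's origin with the same axes. y points to the sawn end, z up
- sawn_end (a point): centre of the batten's sawn end face (0, 120, 15 mm in the batten's frame)
- stop_end (a point): centre of the batten's other end face, at the end stop (0, -120, 15 mm)
- square: loose try square lying flat, 0.26 kg; origin: centre of its 120 x 207 mm outline, underside. Wooden stock, 18 mm high, at x -60..60, y 82..104 mm; steel blade at x 28..60, y -104..82 mm, set 8 mm up in the stock, its far end sagging to the table (0.04 rad). The stock's inner face is y = 82 mm, the blade's inner edge x = 28 mm.
- inner_corner (a point): inner corner of the square, (28, 82, 9 mm) in its frame; laid right, it meets the batten's corner at (-15, 120 mm) of the batten's frame, with the square's x along the batten's +y and its y along the batten's -x. A finger inside the stock would keep it off the batten, which is taller: push the stock home from outside
- clamp_handle (a joint): toggle clamp handle, rad: 0 upright (clamped), 1.45 laid back to the fence's +x (open). Pivot along the fence's y at (68, -86, 50 mm) of its frame; stiff (0.1 N m), stays where left; black grip 15 to 19 mm thick, 20 to 88 mm above the pivot. A bar geared to it (1.15 times the angle) lifts a rubber pad clear, which stands just over the batten at y -86 mm
- handle_tip (a point): near the end of the clamp handle, 85 mm from its pivot
- camera: fixed inspection camera on a magnetic-base stand, 415 mm high; origin on the table right under the lens. The 60 x 55 mm base and the post stand behind and beside it, at (60, -55 mm); the head looks to -x, 20 degrees downward
- lens (a point): centre of the front face of the ring light (72 mm across), on the lens axis, 335 mm above the table. The camera looks along this frame's -x; y is level, z up, tilted 20 degrees. The sawn end's centre belongs 100 mm along -x, with the batten's y along this +x and the batten's z along this z
- hex_key: steel hexagon key lying flat, 37x81x5 mm, bystander
- short_offcut: short wide wood offcut, 70x110x28 mm, bystander
- dust_brush: bench brush, 36x280x50 mm, bystander
- sanding_block: cork sanding block, 66x112x36 mm, bystander
- star_knob: black five-lobed star knob standing on its head, stud up, 45 mm across, 53 mm high, bystander
Things that resemble listed ones, but are neither listed nor needed, are in the scene too. Of the things that look like the batten, the larger one is meant.

How it is judged:
On the way, in this order (a step that is already met when the one before it is completed fails the run):
1. the square lies flat on the table, let go, its stock flush along the free side of the still clamped batten and its blade up against the sawn end (gaps under 3 mm, angle under 0.035 rad) (height (world z) of each of square, batten below 0.005 m and angle between square's own z axis and vertical below 0.08 rad and x of inner_corner in the frame of batten between -0.018 and -0.012 m and y of inner_corner in the frame of batten between 0.117 and 0.123 m and angle between the x axis of square and the y axis of batten, either way round below 0.035 rad and contact force between the fingers and square below 0.1 N and value of joint clamp_handle below 0.2 rad and distance of batten from where it was at the start of the episode below 0.01 m), for 0.3 s.
2. the clamp handle is thrown back (over 1.2 rad) while the batten still lies in the fence (value of joint clamp_handle above 1.2 rad and height (world z) of batten below 0.006 m), for 0.1 s.
At the end, for the whole second after the job is handed in: Only the gripper holds the batten, still, in the air: sawn end 80-120 mm before the ring light, within 15 mm of the lens axis sideways and vertically, length within 0.14 rad of that axis, top side up within 0.2 rad; clamp handle back (over 1.0 rad); square flat on the table (x of sawn_end in the frame of lens between -0.12 and -0.08 m and y of sawn_end in the frame of lens between -0.015 and 0.015 m and z of sawn_end in the frame of lens between -0.015 and 0.015 m and x of stop_end in the frame of lens below -0.28 m and angle between the y axis of batten and the x axis of lens, either way round below 0.14 rad and angle between the z axis of batten and the z axis of lens, either way round below 0.2 rad and angle between batten's own z axis and vertical below 1 rad and linear speed of batten below 0.02 m/s and angular speed of batten below 0.1 rad/s and height (world z) of stop_end above 0.08 m and contact force between the fingers and batten above 1 N and contact force between batten and camera below 0.1 N and contact force between batten and fence below 0.1 N and contact force between batten and square below 0.1 N and value of joint clamp_handle above 1 rad and height (world z) of square below 0.005 m and angle between square's own z axis and vertical below 0.08 rad); the arm keeps its last pose, push and grip.
It fails at once if the camera or its stand is bumped (over 2 N) (contact force between any of the fingers, the arm, batten, square and camera above 2 N).
It fails at once if a bystander is moved by more than 30 mm (distance of any of hex_key, short_offcut, dust_brush, sanding_block, star_knob from where it was at the start of the episode above 0.03 m).
It also fails if it takes over 64 s, if anything falls off the work surface, if the arm or the gripper's body presses on something with over 40 N, if the wrist force passes 120 N, or if a joint passes its speed limit or range.

## Robot

A 6-joint arm with a two-finger parallel gripper is mounted at the origin on the work surface; the furniture and walls round the work are solid. World frame = base frame: x ahead of the robot, y to its left, z up, the work surface at z = 0. Lengths are in m, angles in rad, forces in N, time in s.
With the tool pointing down it reaches from about 0.3 to 0.875 m from the base axis. Payload 6.4 kg.
Tool frame: the origin (TCP) lies on the centre line of the jaws, within the pads' length; the fingertips stand 25 mm ahead of it and the grasp point (between the pads) lies 6 mm ahead of it (ctrl.tip_reach is the distance from the TCP to the fingertips, in m); z points along the fingers, y is the line along which they close (so a half turn about z gives the same grasp; the last joint's range is limited). The gripper opens to 85 mm and grips with 20 to 120 N. Pads are 22 mm wide; open, the fingers measure 114 mm over their backs; the gripper's body (76 mm by 85 mm) begins 54 mm behind the grasp point. The pads swing forward as they close: fully open they stand 13 mm farther back than shut.
Start: joints at [0.996, 0.181, 1.607, -0, 1.354, -0.206], TCP at [0.207, 0.536, 0.256] pointing down, gripper open.
Joint ranges: [-2.99, 2.99], [-0.89, 2.07], [0.3, 2.58], [-1.14, 4.28], [0, 2.63], [-3.12, 3.12]. Speed limits (rad/s): [2.57, 2.57, 3.01, 3.14, 3.14, 3.14].

## Interface

Orientations are given as a unit quaternion [w, x, y, z].
In Python, from bench import ctrl gives the robot as it stands.
- The arm moves only by the tool servo_tool, never from a script. Its argument "motion" is a list that holds one entry, the list of rows, each a list of 5 numbers: the shift along the tool's x, y, z in cm, then the turn about the tool's z in degrees, then the closure, from -1 (fully open) to 1 (shut). In form: [[[dx, dy, dz, twist, claw], ...]]. A call has 1 to 5 rows; each row is the pose to reach, as a shift and turn from the pose commanded when the call began, along the tool's axes at that moment; what a row does not reach only later rows make up. A row lasts 1/10 s, in which the tool goes at most 50 mm and 8.59 degrees, less where a joint would pass 70% of its speed; a pose out of reach is approached as far as the arm can. A call with a gripper value outside its range is refused whole. The fingers move at their own pace and stop on an object; the grip force is fixed at half the most. Time passes only in rows, so rows that repeat a pose let the fingers close. It gives the time, the measured TCP pose, the force, the opening and the grip force at its end, in the units of the state.
- ctrl.get_obs(): the state, without advancing time (a new reading comes with each control period).
- ctrl.camera(name): name is "side" or "top" or "wrist"; returns a dict with "pixels" (400x640x3 uint8, red, green, blue), "depth" (400x640 float32, m along the optical axis (not along the pixel's ray), 0 where there is no reading), "fx", "fy", "cx", "cy" (pixels), "R" (3x3) and "t" (3): a world point X has camera coordinates R X + t; the wrist camera has in their place "hand_eye" (4x4, takes a point from camera to tool coordinates, whose origin is the TCP and whose axes are the flange's). Camera axes: x right, y down, z forward; pixel columns grow to the right and rows downward; lengths in m; the calibration is good to about 2 mm. A picture is of the moment at which its call begins: read the wrist's pose just before it.
- ctrl.hand_in(): hands the job in; it is judged then, once.
The state is a dict: "time_s": time; "q": joint angles; "dq": joint speeds; "joint_efforts": joint torques, N m; "eef_pos": TCP position; "eef_rot": TCP orientation; "wrist_force": force on the tool from outside, world axes, zero at the start; "torque": the same for the moment, N m; "opening": opening from 0.0 (shut) to 1.0 (fully open); "grasp_force": force on a finger pad.
Only numpy, scipy, OpenCV 4.12 (cv2) and the standard library are available. Lean on these libraries where they do the work, as an engineer would, in place of code of your own. Each camera call takes 0.05 s, during which the arm holds its last target. There are 200 camera calls.

## Working session

There is one attempt and no reset: what is moved stays moved. The work goes in short steps, Python scripts to look and compute and a tool call to move; the robot and the scene stay as the last step left them, time stands still between calls to the robot, and variables do not carry over. Pictures are saved under pics/ and viewed, at most 10 in all, crops included, and the job is handed in when it is done.

Besides the shell and the picture viewer there is one more tool, called after "Emit:" in YAML: its name, and indented under it one key for each argument. servo_tool: Moves the arm, as the interface text tells. Its arguments: {"type":"object","properties":{"motion":{"type":"array"}},"required":["motion"]}

```bash
mkdir -p pics; cat > h.py <<'E'
import numpy as np, cv2, json
from bench import ctrl
def snap(n):
    o=ctrl.get_obs(); c=ctrl.camera(n)
    c={k:np.array(v) if isinstance(v,(list,np.ndarray)) else v for k,v in c.items()}
    if n=="wrist":
        w,x,y,z=o["eef_rot"]
        from scipy.spatial.transform import Rotation as Ro
        T=np.eye(4); T[:3,:3]=Ro.from_quat([x,y,z,w]).as_matrix(); T[:3,3]=o["eef_pos"]
        H=T@np.array(c["hand_eye"]); c["R"]=H[:3,:3].T; c["t"]=-H[:3,:3].T@H[:3,3]
    np.savez("%s.npz"%n,**c); return c
def load(n): return dict(np.load("%s.npz"%n))
def ray(c,u,v,z):  # world point on plane z
    d=c["R"].T@np.array([(u-c["cx"])/c["fx"],(v-c["cy"])/c["fy"],1]); o=-c["R"].T@c["t"]
    return o+d*(z-o[2])/d[2]
def pt(c,u,v):
    d=c["depth"][int(v),int(u)]
    return c["R"].T@(np.array([(u-c["cx"])/c["fx"]*d,(v-c["cy"])/c["fy"]*d,d])-c["t"])
def proj(c,X):
    p=c["R"]@np.array(X)+c["t"]; return p[0]/p[2]*c["fx"]+c["cx"],p[1]/p[2]*c["fy"]+c["cy"]
def save(c,n): cv2.imwrite("pics/"+n,cv2.cvtColor(c["pixels"],cv2.COLOR_RGB2BGR))
E
python3 - <<'E'
from h import *
for n in("top","side","wrist"): c=snap(n); save(c,n+"0.png"); print(n,c["fx"],(-c["R"].T@c["t"]).round(3),c["R"].round(2).tolist())
o=ctrl.get_obs(); print(o,ctrl.tip_reach)
E
```

```text
top 385.198074622 [4.970e-01 1.000e-03 1.463e+00] [[-0.03, -1.0, 0.02], [-1.0, 0.03, -0.04], [0.04, -0.02, -1.0]]
side 408.3242520293831 [0.272 0.768 1.242] [[-0.94, -0.34, -0.01], [-0.26, 0.74, -0.62], [0.22, -0.59, -0.78]]
wrist 301.60141240833394 [0.129 0.568 0.373] [[0.36, 0.93, -0.0], [0.88, -0.34, 0.32], [0.3, -0.12, -0.95]]
{'time_s': 0.15, 'q': array([ 9.95699095e-01,  1.81362786e-01,  1.60775130e+00, -4.70904219e-05,
        1.35380603e+00, -2.06306457e-01]), 'dq': array([-8.52957368e-05, -1.14202259e-03, -3.32650138e-03,  5.33009023e-04,
       -2.79965969e-04, -2.39300887e-04]), 'joint_efforts': array([ 9.18143305e-04, -4.45264149e+01, -3.51691496e+01, -2.63066358e-04,
        5.98194383e-03,  1.03688279e-05]), 'eef_pos': array([0.20706867, 0.53601247, 0.25560842]), 'eef_rot': array([-2.31514869e-04,  1.83347166e-01,  9.83048003e-01, -6.22465214e-04]), 'wrist_force': array([ 0.00986273,  0.04205314, -0.4856704 ]), 'torque': array([ 0.04328686, -0.02581136, -0.01396644]), 'grasp_force': 0.0, 'opening': 0.9996449627955939} 0.025
```

View pics/top0.png

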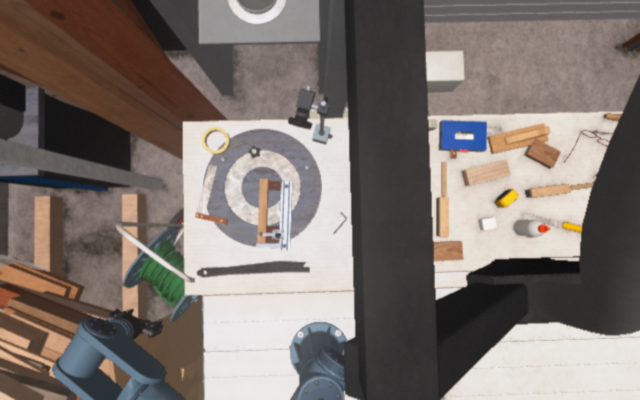

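View pics/side0.png

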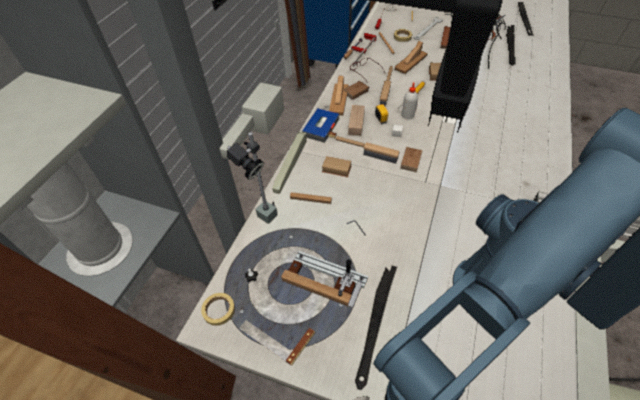

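```bash
python3 - <<'E'
from h import *
a=load("top")["pixels"][80:290,185:355]; b=load("side")["pixels"][110:380,180:400]
a=cv2.resize(a,None,fx=2.85,fy=2.85,interpolation=cv2.INTER_CUBIC)[:,:]
print(a.shape)
cv2.imwrite("pics/t1.png",a[:,:,::-1])
b=cv2.resize(b,None,fx=2.2,fy=2.2,interpolation=cv2.INTER_CUBIC); cv2.imwrite("pics/s1.png",b[:,:,::-1])
E
```

```text
(598, 484, 3)
```

View pics/t1.png

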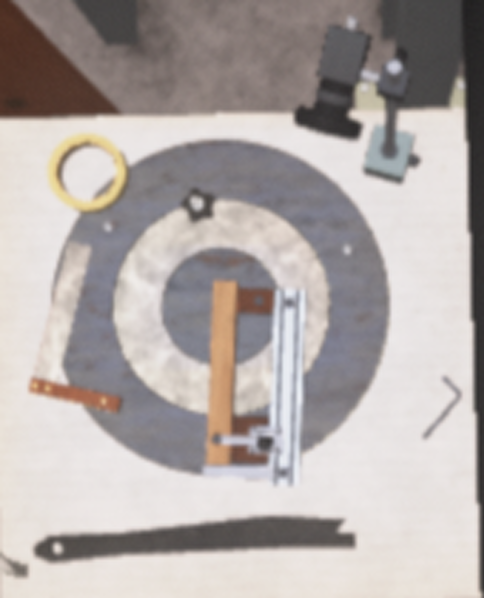

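View pics/s1.png

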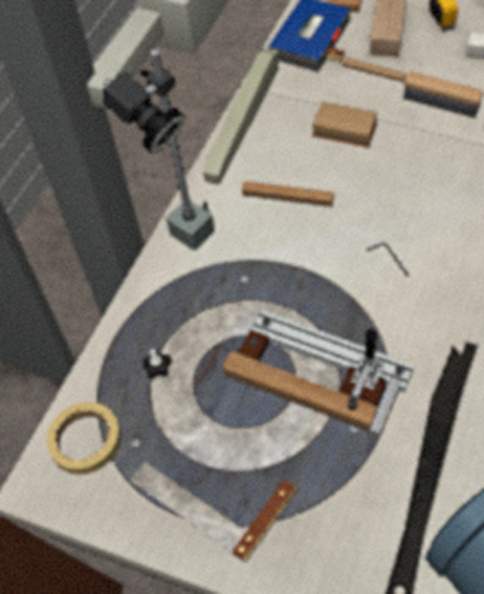

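```bash
python3 - <<'E'
from h import *
c=load("top"); f=lambda u,v,z:ray(c,u/2.85+185,v/2.85+80,z).round(4)
for n,u,v,z in [("saw L",214,281,.03),("saw R",238,282,.03),("stopL",208,466,.03),("stopR",231,466,.03),("stock L",31,386,.018),("stock R",121,404,.018),("blade far L",70,243,.002),("blade far R",90,246,.002),("knob",198,203,.03),("rail top R",305,290,.02),("rail bot R",298,485,.02),("base",390,150,.04),("ring L",297,112,.33),("ring R",358,132,.33),("tablecornerL",0,118,0),("hex",460,395,0)]: print(n,f(u,v,z))
w=load("wrist"); 
for P in [(.6,.28,.03),(.4,.5,.01),(.4,.28,.03)]: print(P,proj(w,P))
s=load("side")
print("ring side",[pt(s,180+u/2.2,110+v/2.2).round(3) for u,v in [(163,128),(160,140),(175,118),(150,145)]])
E
```

```text
saw L [0.648  0.2027 0.03  ]
saw R [0.6458 0.1714 0.03  ]
stopL [0.4074 0.2158 0.03  ]
stopR [0.4065 0.186  0.03  ]
stock L [0.518  0.4463 0.018 ]
stock R [0.491  0.3294 0.018 ]
blade far L [0.707  0.3968 0.002 ]
blade far R [0.7023 0.3703 0.002 ]
knob [0.7511 0.2213 0.03  ]
rail top R [0.6338 0.0848 0.02  ]
rail bot R [0.3785 0.1006 0.02  ]
base [ 0.8125 -0.0322  0.04  ]
ring L [0.7906 0.0703 0.33  ]
ring R [0.768  0.0074 0.33  ]
tablecornerL [0.8781 0.4878 0.    ]
hex [ 0.4896 -0.1167  0.    ]
(0.6, 0.28, 0.03) (np.float64(260.3879213918656), np.float64(440.99175580667816))
(0.4, 0.5, 0.01) (np.float64(343.87984429573805), np.float64(299.01987450704985))
(0.4, 0.28, 0.03) (np.float64(202.87602360339372), np.float64(353.1872891841748))
ring side [array([0.762, 0.06 , 0.367]), array([0.766, 0.067, 0.35 ]), array([0.272, 0.768, 1.242]), array([0.777, 0.077, 0.346])]
```

View pics/wrist0.png

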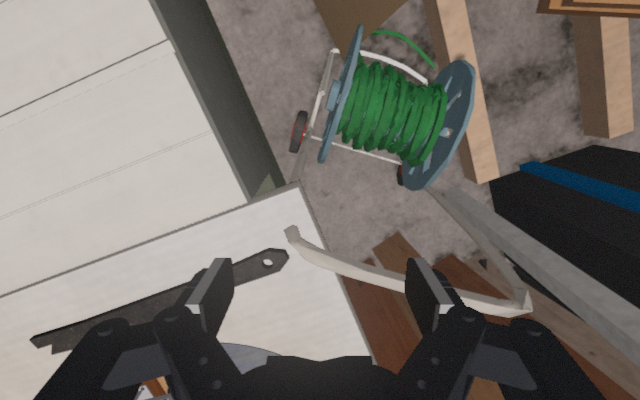

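Emit:
servo_tool:
  motion:
    - [[-4.6,-1,-1,-8,-1],[-9.2,-2,-2,-16,-1],[-13.8,-3,-3,-24,-1],[-18.4,-4,-4.5,-32,-1],[-23,-5,-4.5,-40,-1]]

```text
time_s: 0.65
eef_pos: [0.4028, 0.4081, 0.3032]
eef_rot: [0.001, -0.164, 0.986, 0.001]
wrist_force: [0.3, 1.3, 0.6]
opening: 0.994
grasp_force: 0.0
```

```bash
cat >> h.py <<'E'
def th(o=None):
    w,x,y,z=(o or ctrl.get_obs())["eef_rot"]; return np.degrees(np.arctan2(1-2*(x*x+z*z),2*(x*y-w*z)))
def plan(X,Y,Z,theta=None):
    o=ctrl.get_obs(); p=o["eef_pos"]; t=np.radians(th(o)); d=np.array([X,Y])-p[:2]
    print("TCP",p.round(4),"th",round(th(o),2),"-> dx %.2f dy %.2f dz %.2f tw %.1f"%(100*d@[-np.sin(t),np.cos(t)],100*d@[np.cos(t),np.sin(t)],100*(p[2]-Z),0 if theta is None else th(o)-theta),"F",o["wrist_force"].round(1),"t",round(o["time_s"],2),"open",round(o["opening"],3),"gf",round(o["grasp_force"],1))
E
python3 -c "
from h import *
plan(.52,.33,.30,167)"
```

```text
TCP [0.4028 0.4081 0.3032] th 108.85 -> dx -8.57 dy -11.18 dz 0.32 tw -58.1 F [0.3 1.3 0.6] t 0.65 open 0.994 gf 0.0
```

Emit:
servo_tool:
  motion:
    - [[-2.8,-3.7,0,-8.5,-1],[-5.6,-7.4,0,-17,-1],[-8.5,-11.2,0,-25.5,-1],[-8.5,-11.2,0,-34,-1],[-8.5,-11.2,0,-42.5,-1]]

```text
time_s: 1.15
eef_pos: [0.5184, 0.3279, 0.3004]
eef_rot: [-0.001, -0.509, 0.861, 0.0]
wrist_force: [-0.6, -0.7, 0.6]
opening: 1.006
grasp_force: 0.0
```

Emit:
servo_tool:
  motion:
    - [[0,0,0,-7.5,-1],[0,0,0,-15,-1],[0,0,0,-15,-1]]

```text
time_s: 1.45
eef_pos: [0.5171, 0.3293, 0.3008]
eef_rot: [-0.0, -0.616, 0.788, 0.0]
wrist_force: [-1.0, 0.8, 0.1]
opening: 0.999
grasp_force: 0.0
```

```bash
python3 - <<'E'
from h import *
plan(.52,.33,.30,167)
c=snap("wrist"); save(c,"w1.png")
E
```

```text
TCP [0.5171 0.3293 0.3008] th 166.05 -> dx -0.13 dy -0.27 dz 0.08 tw -1.0 F [-1.   0.8  0.1] t 1.45 open 0.999 gf 0.0
```

View pics/w1.png

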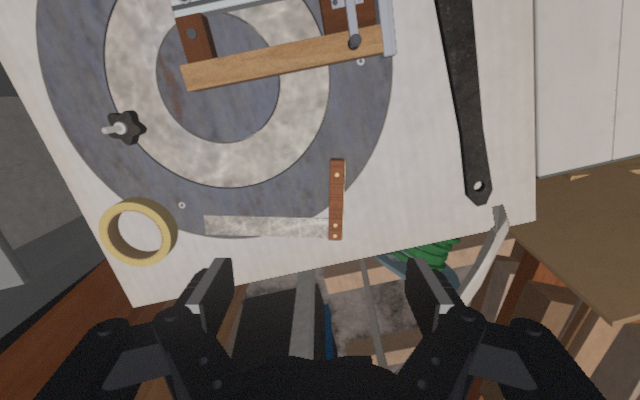

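```bash
cat >> h.py <<'E'
def cloud(c):
    v,u=np.mgrid[:400,:640]; d=c["depth"].astype(float)
    return ((np.stack([(u-c["cx"])/c["fx"]*d,(v-c["cy"])/c["fy"]*d,d],-1)-c["t"])@c["R"])
def rect(P,m,name):
    Q=P[m][:,:2].astype(np.float32)*1000
    (cx,cy),(w,h),a=cv2.minAreaRect(Q); 
    C=Q-Q.mean(0); ev,V=np.linalg.eigh(C.T@C); ax=V[:,1]; ang=np.degrees(np.arctan2(ax[1],ax[0]))
    p=C@V; print(name,"n",len(Q),"mean",Q.mean(0).round(1),"axis ang %.2f"%ang,"ext",(np.percentile(p,[1,99],axis=0)).round(1).tolist(),"rect",np.round((cx,cy,w,h,a),1),"z %.4f"%np.median(P[m][:,2]))
E
python3 - <<'E'
from h import *
c=load("wrist"); P=cloud(c); px=c["pixels"].astype(int); r,g,b=px[...,0],px[...,1],px[...,2]
V,U=np.mgrid[:400,:640]
hsv=cv2.cvtColor(c["pixels"],cv2.COLOR_RGB2HSV).astype(int)
for u,v in [(338,180),(336,225),(260,60),(360,45),(100,60),(280,225),(220,222)]: print((u,v),px[v,u],hsv[v,u],P[v,u].round(4))
box=lambda u0,v0,u1,v1:(U>u0)&(U<u1)&(V>v0)&(V<v1)
ms=box(315,145,360,255)&(hsv[...,1]>110)&(c["depth"]>0)
rect(P,ms,"stock")
Q=np.array([ray(c,u,v,.018) for v,u in zip(*np.where(ms))]); rect(Q[None],np.ones((1,len(Q)),bool),"stock ray")
mb=box(170,15,400,100)&(P[...,2]>.025)&(P[...,2]<.036)&(hsv[...,1]>60)
rect(P,mb,"batten")
mt=box(190,205,328,250)&(px.sum(-1)>330)&(P[...,2]<.03); rect(P,mt,"blade")
E
```

```text
(338, 180) [134  89  62] [ 11 137 134] [0.4979 0.3626 0.0191]
(336, 225) [202 184 141] [ 21  77 202] [0.5157 0.4278 0.0181]
(260, 60) [165 133  98] [ 16 104 165] [0.5544 0.1948 0.0304]
(360, 45) [156 119  87] [ 14 113 156] [0.4368 0.2074 0.0277]
(100, 60) [101 100 106] [125  14 106] [ 0.7562  0.1412 -0.0013]
(280, 225) [182 176 169] [ 16  18 182] [0.5971 0.413  0.006 ]
(220, 222) [164 156 148] [ 15  25 164] [0.6832 0.3875 0.0036]
stock n 982 mean [506.8 388.3] axis ang 75.52 ext [[-8.9, -54.3], [8.9, 61.5]] rect [508.  392.6 118.1  18.8  75.2] z 0.0182
stock ray n 982 mean [506.8 388.4] axis ang 75.55 ext [[-9.0, -54.7], [8.9, 61.2]] rect [507.7 391.7 118.9  18.9  75.2] z 0.0180
batten n 6168 mean [526.4 196.7] axis ang 177.04 ext [[-17.9, -120.8], [44.5, 112.8]] rect [529.2 175.4  78.9 238.8  86.3] z 0.0299
blade n 5261 mean [632.7 413.6] axis ang 165.64 ext [[-33.8, -100.4], [36.6, 103.3]] rect [633.  412.1  72.7 211.1  76. ] z 0.0015
```

```bash
python3 - <<'E'
from h import *
c=load("wrist"); P=cloud(c); hsv=cv2.cvtColor(c["pixels"],cv2.COLOR_RGB2HSV).astype(int)
V,U=np.mgrid[:400,:640]
m=(U>170)&(U<400)&(V>15)&(V<100)&(abs(P[...,2]-.03)<.004)&(hsv[...,1]>60)
X=P[m]; 
xs=np.arange(.42,.64,.01); ys=[X[abs(X[:,0]-x)<.005][:,1].max() for x in xs]
lo=[X[abs(X[:,0]-x)<.005][:,1].min() for x in xs]
k=np.polyfit(xs,ys,1); r=np.array(ys)-np.polyval(k,xs); k=np.polyfit(xs[abs(r)<.002],np.array(ys)[abs(r)<.002],1)
print("free side slope deg",np.degrees(np.arctan(k[0])),"y at .53",np.polyval(k,.53),(r*1000).round(1))
print("lo",np.round(lo,4))
sel=X[(abs(X[:,1]-.188)<.01)]; print("sawn x",np.percentile(sel[:,0],[98,99.5,100]),"stop",sel[:,0].min())
E
```

```text
free side slope deg -3.4786655182469097 y at .53 0.21443244003578588 [ 0.  -0.2 -0.1  0.1  0.  -0.2  0.1  0.1 -0.1  0.1  0.1 -0.1  0.3  0.1
 -0.   0.1 -0.1 -0.   0.  -0.1 -0.1  0.1 -0. ]
lo [0.1799 0.1773 0.1923 0.1721 0.17   0.1678 0.1868 0.1866 0.186  0.1856
 0.1844 0.1842 0.1837 0.1824 0.1822 0.1818 0.1811 0.1806 0.1802 0.1397
 0.1417 0.1393 0.1342]
sawn x [0.64599429 0.64843382 0.64967351] stop 0.4109681327831178
```

```bash
cat >> h.py <<'E'
FC=np.array([.5277,.1995]); FA=np.radians(-3.48)
def F(x,y): return FC+x/1000*np.array([np.sin(FA),-np.cos(FA)])+y/1000*np.array([np.cos(FA),np.sin(FA)])
def inF(p): d=np.array(p[:2])-FC; return (1000*d@[np.sin(FA),-np.cos(FA)]).round(1),(1000*d@[np.cos(FA),np.sin(FA)]).round(1)
E
python3 -c "
from h import *
plan(.509,.3967,.029,165.5)"
```

```text
TCP [0.5171 0.3294 0.3009] th 165.83 -> dx -6.33 dy 2.43 dz 27.19 tw 0.3 F [ 0.5 -0.4 -0. ] t 1.5 open 1.001 gf 0.0
```

Emit:
servo_tool:
  motion:
    - [[-3.2,1.2,3.5,0,-1],[-6.3,2.4,7,0,-1],[-6.3,2.4,12,0,-1],[-6.3,2.4,17,0,-1],[-6.3,2.4,20,0,-1]]

```text
time_s: 2.0
eef_pos: [0.5065, 0.3957, 0.0965]
eef_rot: [-0.003, -0.614, 0.789, 0.001]
wrist_force: [0.3, -0.4, 0.4]
opening: 1.003
grasp_force: 0.0
```

```bash
python3 - <<'E'
from h import *
plan(.509,.3967,.029,165.5)
c=snap("wrist"); save(c,"w2.png")
E
```

```text
TCP [0.5065 0.3957 0.0965] th 165.82 -> dx -0.16 dy -0.21 dz 6.75 tw 0.3 F [ 0.3 -0.4  0.4] t 2.0 open 1.003 gf 0.0
```

View pics/w2.png

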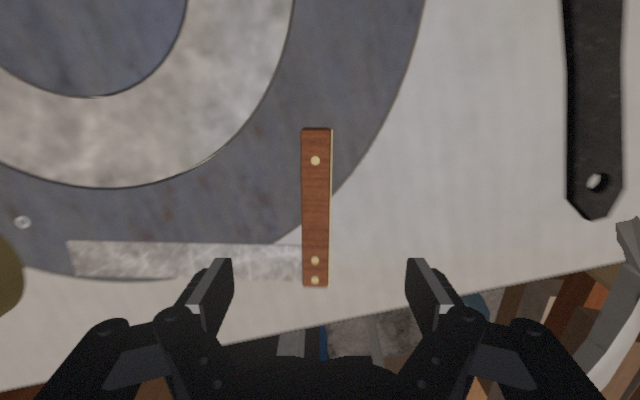

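Emit:
servo_tool:
  motion:
    - [[-0.1,-0.2,3,0,-1],[-0.1,-0.2,5.5,0,-1],[-0.1,-0.2,6.7,0,-1],[-0.1,-0.2,6.7,0,0],[-0.1,-0.2,6.7,0,1]]

```text
time_s: 2.55
eef_pos: [0.5121, 0.3973, 0.0355]
eef_rot: [0.001, -0.615, 0.788, -0.0]
wrist_force: [0.7, -0.5, 1.0]
opening: 0.69
grasp_force: 0.0
```

Emit:
servo_tool:
  motion:
    - [[0,0,0,0,1],[0,0,0,0,1],[0,0,0,0,1],[0,0,0,0,1]]

```text
time_s: 2.95
eef_pos: [0.5119, 0.3975, 0.036]
eef_rot: [0.001, -0.616, 0.788, -0.0]
wrist_force: [-2.4, -0.8, 6.1]
opening: 0.229
grasp_force: 59.2
```

Emit:
servo_tool:
  motion:
    - [[0,0,0,0,0.2],[0,0,0,0,0.2],[0,0,0.3,0,0.2],[0,0,0.6,0,0.2],[0,0,0.6,0,1]]

```text
time_s: 3.45
eef_pos: [0.5109, 0.3966, 0.0273]
eef_rot: [-0.001, -0.616, 0.788, 0.0]
wrist_force: [-3.9, 0.6, 2.2]
opening: 0.244
grasp_force: 25.7
```

Emit:
servo_tool:
  motion:
    - [[0,0,0,0,1],[0,0,0,0,1],[0,0,0,0,1]]

```text
time_s: 3.75
eef_pos: [0.5109, 0.3967, 0.0277]
eef_rot: [-0.0, -0.616, 0.788, 0.0]
wrist_force: [-0.6, -0.3, -2.8]
opening: 0.243
grasp_force: 59.5
```

```bash
python3 - <<'E'
from h import *
a=F(-26-24,92+5+10)
print(a); plan(*a,.12,165.5-79)
E
```

```text
[0.6375377  0.24291289]
TCP [0.5109 0.3967 0.0277] th 165.99 -> dx 11.86 dy -16.01 dz -9.23 tw 79.5 F [-0.6 -0.3 -2.8] t 3.75 open 0.243 gf 59.5
```

Emit:
servo_tool:
  motion:
    - [[0,0,-2,0,1],[0,0,-5,0,1],[0,0,-9,0,1],[0,-3,-9,8,1],[2,-6,-9,16,1]]

```text
time_s: 4.25
eef_pos: [0.5662, 0.3654, 0.1209]
eef_rot: [0.003, -0.499, 0.867, 0.0]
wrist_force: [0.1, -0.8, -3.5]
opening: 0.234
grasp_force: 59.5
```

```bash
python3 - <<'E'
from h import *
plan(.6375,.2429,.12,165.99-79)
E
```

```text
TCP [0.5662 0.3654 0.1209] th 149.87 -> dx 7.01 dy -12.32 dz 0.09 tw 62.9 F [ 0.1 -0.8 -3.5] t 4.25 open 0.234 gf 59.5
```

Emit:
servo_tool:
  motion:
    - [[1.4,-2.5,0,8,1],[2.8,-5,0,16,1],[4.2,-7.5,0,24,1],[5.6,-10,0,32,1],[7,-12,0,40,1]]

```text
time_s: 4.75
eef_pos: [0.6343, 0.2409, 0.118]
eef_rot: [0.0, -0.17, 0.985, -0.0]
wrist_force: [0.1, -0.3, -3.7]
opening: 0.237
grasp_force: 59.5
```

Emit:
servo_tool:
  motion:
    - [[0,0,0,8,1],[0,0,0,16,1],[0,0,0,23,1],[0,0,0,23,1]]

```text
time_s: 5.15
eef_pos: [0.6334, 0.2422, 0.1179]
eef_rot: [-0.0, 0.027, 1.0, -0.0]
wrist_force: [0.1, 0.4, -3.2]
opening: 0.235
grasp_force: 59.6
```

```bash
python3 - <<'E'
from h import *
plan(.6375,.2429,.03,165.99-79)
c=snap("wrist"); save(c,"w3.png")
E
```

```text
TCP [0.6334 0.2422 0.1179] th 86.92 -> dx -0.40 dy 0.09 dz 8.79 tw -0.1 F [ 0.1  0.4 -3.2] t 5.15 open 0.235 gf 59.6
```

View pics/w3.png

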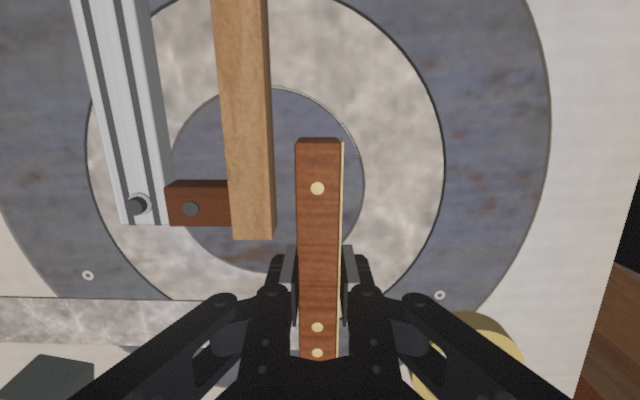

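Emit:
servo_tool:
  motion:
    - [[-0.4,0.1,3,0,1],[-0.4,0.1,6,0,1],[-0.4,0.1,8,0,1],[-0.4,0.1,8.9,0,1],[-0.4,0.1,8.9,0,1]]

```text
time_s: 5.7
eef_pos: [0.6371, 0.2433, 0.0286]
eef_rot: [-0.001, 0.025, 1.0, -0.0]
wrist_force: [0.1, -0.6, -2.1]
opening: 0.241
grasp_force: 60.0
```

Emit:
servo_tool:
  motion:
    - [[0,0,0,0,0.38],[0,0,0,0,0.38],[0,0,-1,0,0.38],[0,0,-4,0,0.38],[0,0,-8,0,0.8]]

```text
time_s: 6.2
eef_pos: [0.6364, 0.2428, 0.1091]
eef_rot: [-0.002, 0.026, 1.0, -0.0]
wrist_force: [0.3, 0.2, 0.2]
opening: 0.155
grasp_force: 0.0
```

```bash
python3 - <<'E'
from h import *
plan(*F(-80,100),.12,86.5)
c=snap("wrist"); save(c,"w4.png")
P=cloud(c); hsv=cv2.cvtColor(c["pixels"],cv2.COLOR_RGB2HSV).astype(int)
V,U=np.mgrid[:400,:640]
m=(U>285)&(U<350)&(V<330)&(hsv[...,1]>110)&(abs(P[...,2]-.018)<.005); rect(P,m,"stock")
m=(U>200)&(U<290)&(hsv[...,1]>60)&(abs(P[...,2]-.03)<.003); X=P[m]; print("sawn x",np.percentile(X[:,0],[95,99,100]),len(X), X[X[:,0]>.62][:,1].min(),X[X[:,0]>.62][:,1].max())
E
```

```text
TCP [0.6364 0.2428 0.1091] th 87.01 -> dx 0.56 dy 3.02 dz -1.09 tw 0.5 F [0.3 0.2 0.2] t 6.2 open 0.155 gf 0.0
stock n 3717 mean [625.1 244.1] axis ang 177.04 ext [[-9.4, -64.6], [9.6, 51.4]] rect [632.6 243.4  19.5 119.6  86.6] z 0.0182
sawn x [0.63952837 0.64806236 0.65109932] 11435 0.17730490628442022 0.20919963989827509
```

Emit:
servo_tool:
  motion:
    - [[0,1.5,0,0.5,1],[-0.5,3.5,0,0.5,1],[-0.5,3.5,3,0.5,1],[-0.5,3.5,6.5,0.5,1],[-0.5,3.5,7.6,0.5,1]]

```text
time_s: 6.75
eef_pos: [0.6424, 0.2775, 0.0305]
eef_rot: [-0.002, 0.03, 1.0, -0.001]
wrist_force: [-1.2, -0.1, -0.9]
opening: -0.0
grasp_force: 0.0
```

```bash
python3 - <<'E'
from h import *
print(inF(ctrl.get_obs()["eef_pos"])); plan(*F(-51.5,111),.031,86.5)
E
```

```text
(np.float64(-84.8), np.float64(109.8))
TCP [0.6424 0.2775 0.0305] th 86.53 -> dx -0.12 dy -3.33 dz -0.05 tw 0.0 F [-1.2 -0.1 -0.9] t 6.75 open -0.0 gf 0.0
```

Push the stock home.

Emit:
servo_tool:
  motion:
    - [[0,-0.7,0,0,1],[0,-1.4,0,0,1],[0,-2.1,0,0,1],[0,-2.7,0,0,1],[0,-2.9,0,0,1]]

```text
time_s: 7.25
eef_pos: [0.6442, 0.2486, 0.0354]
eef_rot: [0.002, 0.031, 1.0, 0.001]
wrist_force: [1.1, 4.8, 4.3]
opening: 0.001
grasp_force: 2.7
```

Emit:
servo_tool:
  motion:
    - [[0,-0.15,0,0,1],[0,-0.3,0,0,1],[0,-0.45,0,0,1],[0,-0.45,0,0,1]]

```text
time_s: 7.65
eef_pos: [0.6439, 0.2454, 0.0352]
eef_rot: [0.002, 0.031, 1.0, 0.001]
wrist_force: [1.1, 5.4, 6.0]
opening: 0.004
grasp_force: 3.3
```

Emit:
servo_tool:
  motion:
    - [[0,-0.1,0,0,1],[0,-0.2,0,0,1],[0,-0.3,0,0,1],[0,-0.3,0,0,1]]

```text
time_s: 8.05
eef_pos: [0.6438, 0.2426, 0.0353]
eef_rot: [0.002, 0.03, 1.0, 0.001]
wrist_force: [0.4, 4.5, 6.0]
opening: -0.003
grasp_force: 3.5
```

```bash
python3 - <<'E'
from h import *
print(inF(ctrl.get_obs()["eef_pos"]));plan(*F(-51.5,111),.031,86.5)
E
```

```text
(np.float64(-50.1), np.float64(113.2))
TCP [0.6438 0.2426 0.0353] th 86.51 -> dx 0.22 dy 0.14 dz 0.43 tw 0.0 F [0.4 4.5 6. ] t 8.05 open -0.003 gf 3.5
```

```bash
python3 - <<'E'
from h import *
c=snap("wrist"); cv2.imwrite("pics/w5.png",c["pixels"][:,100:500,::-1])
P=cloud(c); hsv=cv2.cvtColor(c["pixels"],cv2.COLOR_RGB2HSV).astype(int)
V,U=np.mgrid[:400,:640]
m=(U>240)&(U<350)&(V<330)&(hsv[...,1]>110)&(abs(P[...,2]-.018)<.006); rect(P,m,"stock")
E
```

```text
stock n 7127 mean [611.5 222.3] axis ang 173.01 ext [[-10.6, -47.4], [13.3, 39.3]] rect [616.8 220.4  24.4  90.5  84.9] z 0.0181
```

View pics/w5.png

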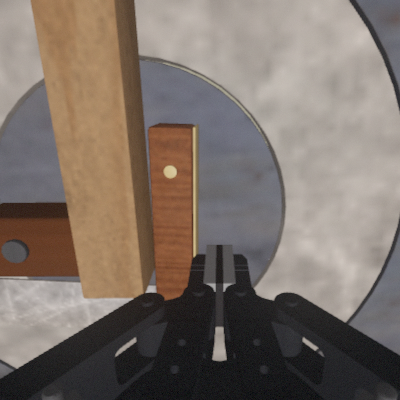

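Emit:
servo_tool:
  motion:
    - [[0,0.8,0,0,1],[1.5,1,0,0,1],[3.3,1,0.2,0,1],[3.3,0.4,0.2,0,1],[3.3,0,0.2,0,1]]

```text
time_s: 8.6
eef_pos: [0.609, 0.2431, 0.0309]
eef_rot: [-0.0, 0.03, 1.0, -0.0]
wrist_force: [0.3, 1.4, 0.3]
opening: -0.003
grasp_force: 0.6
```

Emit:
servo_tool:
  motion:
    - [[0,-0.1,0,0,1],[0,-0.2,0,0,1],[0,-0.3,0,0,1],[0,-0.3,0,0,1]]

```text
time_s: 9.0
eef_pos: [0.6089, 0.2424, 0.031]
eef_rot: [-0.001, 0.031, 1.0, 0.002]
wrist_force: [-3.1, 10.7, -1.5]
opening: 0.003
grasp_force: 5.4
```

Emit:
servo_tool:
  motion:
    - [[0,-0.1,0,0,1],[0,-0.2,0,0,1],[0,-0.3,0,0,1],[0,-0.3,0,0,1]]

```text
time_s: 9.4
eef_pos: [0.6089, 0.2419, 0.0311]
eef_rot: [0.0, 0.031, 1.0, 0.004]
wrist_force: [-1.5, 21.3, -3.4]
opening: -0.005
grasp_force: 10.2
```

```bash
python3 - <<'E'
from h import *
print(inF(ctrl.get_obs()["eef_pos"]));plan(*F(-51.5,80),.031,86.5)
c=snap("wrist")
P=cloud(c); hsv=cv2.cvtColor(c["pixels"],cv2.COLOR_RGB2HSV).astype(int)
V,U=np.mgrid[:400,:640]
m=(U>200)&(U<350)&(V<330)&(hsv[...,1]>80)&(abs(P[...,2]-.018)<.006); X=P[m]
f=np.array([inF(p) for p in X])
for y in range(30,150,8):
    k=abs(f[:,1]-y)<4
    if k.sum()>10: print(y,k.sum(),np.percentile(f[k,0],[1,50,99]).round(1))
print("end",np.percentile(f[:,1],[0,.5]))
E
```

```text
(np.float64(-47.3), np.float64(78.4))
TCP [0.6089 0.2419 0.0311] th 86.45 -> dx -0.16 dy 0.42 dz 0.01 tw -0.0 F [-1.5 21.3 -3.4] t 9.4 open -0.005 gf 10.2
30 114 [-14.7 -14.4 -14. ]
38 117 [-14.8 -14.4 -14.1]
46 812 [-35.7 -24.  -14.2]
54 743 [-35.7 -24.5 -14.3]
62 673 [-35.6 -24.  -14.2]
70 669 [-35.7 -24.5 -14.2]
78 584 [-34.1 -23.4 -14.3]
86 495 [-32.7 -22.7 -14.3]
94 123 [-29.7 -23.1 -14.8]
end [-39.9 -37.7]
```

Emit:
servo_tool:
  motion:
    - [[0,0.6,0,0,1],[0,1.2,-1,0,1],[0,1.2,-5,0,1],[0,1.2,-9,0,1],[0,1.2,-9,0,1]]

```text
time_s: 9.95
eef_pos: [0.6151, 0.2498, 0.1296]
eef_rot: [0.007, 0.031, 1.0, 0.001]
wrist_force: [0.8, 0.4, 0.8]
opening: 0.001
grasp_force: 0.0
```

```bash
cat >> h.py <<'E'
def stock():
    c=snap("wrist"); P=cloud(c); hsv=cv2.cvtColor(c["pixels"],cv2.COLOR_RGB2HSV).astype(int)
    V,U=np.mgrid[:400,:640]
    m=(V<330)&(hsv[...,1]>80)&(abs(P[...,2]-.018)<.006); f=np.array([inF(p) for p in P[m]])
    k=(f[:,0]<-18)&(f[:,0]>-33)&(f[:,1]>15)&(f[:,1]<160); print("stock ends y",np.percentile(f[k,1],[0,.5,99.5,100]),k.sum())
    m=(hsv[...,1]>60)&(abs(P[...,2]-.03)<.003); f=np.array([inF(p) for p in P[m]]); k=abs(f[:,0])<10; print("sawn y",np.percentile(f[k,1],[0,99,99.8,100]))
    for y in range(35,125,10):
        k=(abs(P[...,2]-.018)<.006)
    px=c["pixels"].astype(int)
    # blade: outer/inner edges along fence y at x=90..150
    for X in (85,110,140,-26):
        l=[]
        for y in np.arange(100,170,1.0):
            u,v=proj(c,[*F(X,y),.006]); 
            if 0<=u<640 and 0<=v<400: l.append(int(px[int(v),int(u)].sum()))
            else: l.append(-1)
        print(X,l)
E
python3 - <<'E'
from h import *
plan(*F(-26,170),.031,86.5); stock()
E
```

```text
TCP [0.6151 0.2498 0.1296] th 86.46 -> dx -8.58 dy -2.94 dz 9.86 tw -0.0 F [0.8 0.4 0.8] t 9.95 open 0.001 gf 0.0
stock ends y [ 43.8  44.1 158.4 159.8] 2289
sawn y [-53.9   119.257 121.2   122.   ]
85 [250, 262, 285, 342, 271, 293, 278, 271, 259, 260, 258, 308, 336, 374, 264, 277, 303, 342, 376, 263, 268, 302, 362, 443, 499, 499, 488, 491, 485, 484, 450, 386, 447, 470, 457, 448, 456, 455, 464, 473, 461, 450, 457, 457, 450, 446, 447, 437, 448, 464, 464, 464, 473, 468, 466, 442, 428, 442, 449, 458, 476, 476, 507, 523, 505, 493, 499, 503, 502, 505]
110 [532, 533, 532, 532, 530, 533, 531, 535, 532, 529, 531, 529, 532, 527, 527, 532, 530, 533, 530, 531, 534, 517, 472, 464, 468, 470, 475, 472, 475, 469, 431, 396, 454, 448, 466, 476, 476, 459, 461, 477, 488, 497, 529, 551, 552, 552, 531, 548, 551, 546, 555, 569, 561, 549, 521, 503, 501, 498, 491, 496, 495, 466, 466, 361, 240, 230, 275, 329, 331, 333]
140 [316, 314, 320, 316, 306, 305, 305, 311, 308, 303, 299, 302, 304, 300, 301, 303, 310, 322, 323, 329, 330, 323, 328, 328, 335, 332, 336, 331, 330, 314, 341, 434, 440, 438, 435, 439, 443, 458, 462, 458, 450, 446, 445, 443, 443, 456, 456, 441, 441, 428, 433, 455, 470, 460, 450, 439, 433, 418, 429, 433, 431, 398, 315, 315, 297, 300, 294, 295, 295, 307]
-26 [266, 259, 264, 272, 272, 269, 271, 280, 295, 285, 278, 274, 278, 279, 278, 269, 292, 285, 265, 260, 267, 255, 256, 270, 260, 275, 283, 275, 269, 268, 256, 273, 273, 269, 251, 235, 245, 255, 283, 294, 307, 303, 281, 282, 278, 262, 268, 304, 283, 265, 275, 267, 275, 256, 231, 247, 256, 256, 279, 299, 291, 292, 298, 366, 432, 439, 265, 266, 274, 274]
```

```bash
python3 -c "
from h import *
plan(*F(4,183),.028,86.5)"
```

```text
TCP [0.6135 0.2493 0.1266] th 86.45 -> dx -10.05 dy -5.88 dz 9.86 tw -0.0 F [-0.9 -1.4 -0.4] t 10.0 open 0.0 gf 0.0
```

Emit:
servo_tool:
  motion:
    - [[-4,-2,0,0,1],[-8,-4.5,0,0,1],[-10,-5.9,0,0,1],[-10,-5.9,4,0,1],[-10,-5.9,7,0,1]]

```text
time_s: 10.5
eef_pos: [0.7067, 0.1823, 0.0495]
eef_rot: [-0.0, 0.032, 0.999, -0.0]
wrist_force: [-0.8, -0.4, -0.7]
opening: -0.0
grasp_force: 0.0
```

```bash
python3 -c "
from h import *
plan(*F(4,183),.028,86.5)"
```

```text
TCP [0.7067 0.1823 0.0495] th 86.35 -> dx -0.33 dy 0.23 dz 2.15 tw -0.2 F [-0.8 -0.4 -0.7] t 10.5 open -0.0 gf 0.0
```

Emit:
servo_tool:
  motion:
    - [[-0.3,0.1,1,0,1],[-0.3,0.1,2.4,0,1],[-0.3,0.1,2.4,0,1]]

```text
time_s: 10.8
eef_pos: [0.7095, 0.1852, 0.0268]
eef_rot: [0.0, 0.031, 1.0, -0.0]
wrist_force: [-0.2, -0.2, 0.9]
opening: 0.005
grasp_force: 0.0
```

Emit:
servo_tool:
  motion:
    - [[0.5,0,0,0,1],[1,0,0,0,1],[1.4,0,0,0,1],[1.6,0,0,0,1]]

```text
time_s: 11.2
eef_pos: [0.6934, 0.1864, 0.0284]
eef_rot: [0.001, 0.03, 1.0, 0.0]
wrist_force: [2.7, 0.4, 1.4]
opening: 0.001
grasp_force: 1.4
```

```bash
python3 -c "
from h import *
print(inF(ctrl.get_obs()['eef_pos']));plan(*F(4,163),.028,86.5)"
```

```text
(np.float64(3.0), np.float64(166.2))
TCP [0.6934 0.1864 0.0284] th 86.51 -> dx 0.32 dy -0.10 dz 0.04 tw 0.0 F [2.7 0.4 1.4] t 11.2 open 0.001 gf 1.4
```

Emit:
servo_tool:
  motion:
    - [[0.15,0,0,0,1],[0.3,0,0,0,1],[0.45,0,0,0,1],[0.45,0,0,0,1]]

```text
time_s: 11.6
eef_pos: [0.6924, 0.1864, 0.0293]
eef_rot: [0.005, 0.031, 1.0, 0.001]
wrist_force: [11.5, 0.2, -2.0]
opening: -0.002
grasp_force: 5.9
```

Emit:
servo_tool:
  motion:
    - [[0.1,0,0,0,1],[0.2,0,0,0,1],[0.3,0,0,0,1],[0.3,0,0,0,1]]

```text
time_s: 12.0
eef_pos: [0.692, 0.1864, 0.0306]
eef_rot: [0.008, 0.031, 0.999, 0.001]
wrist_force: [18.1, 0.2, -2.7]
opening: -0.002
grasp_force: 8.9
```

```bash
python3 -c "
from h import *
print(inF(ctrl.get_obs()['eef_pos']));plan(*F(4,163),.028,86.5)"
```

```text
(np.float64(3.1), np.float64(164.8))
TCP [0.692  0.1864 0.0306] th 86.45 -> dx 0.18 dy -0.09 dz 0.26 tw -0.1 F [18.1  0.2 -2.7] t 12.0 open -0.002 gf 8.9
```

Emit:
servo_tool:
  motion:
    - [[-0.8,0,0,0,1],[-1.5,0,-1,0,1],[-1.5,0,-5,0,1],[-1,2,-10,0,1],[3,6,-10,0,1]]

```text
time_s: 12.5
eef_pos: [0.6712, 0.2406, 0.1355]
eef_rot: [0.007, 0.033, 0.999, 0.001]
wrist_force: [1.3, 1.4, 1.2]
opening: -0.001
grasp_force: 0.0
```

Emit:
servo_tool:
  motion:
    - [[2,1.5,0,0,1],[2,1.5,0,0,1],[2,1.5,0,0,1]]

```text
time_s: 12.8
eef_pos: [0.6449, 0.2589, 0.127]
eef_rot: [-0.0, 0.03, 1.0, -0.0]
wrist_force: [0.0, -0.3, 0.6]
opening: 0.003
grasp_force: 0.0
```

```bash
python3 - <<'E'
from h import *
plan(*F(-62,85),.030,86.5); stock()
P=cloud(load("wrist")); c=load("wrist"); hsv=cv2.cvtColor(c["pixels"],cv2.COLOR_RGB2HSV).astype(int)
V,U=np.mgrid[:400,:640]
m=(V<330)&(hsv[...,1]>110)&(abs(P[...,2]-.018)<.003); f=np.array([inF(p) for p in P[m]])
for y in range(20,150,10):
    k=(abs(f[:,1]-y)<4)&(f[:,0]<-10)
    if k.sum()>10: print(y,np.percentile(f[k,0],[.5,1,99]).round(1))
E
```

```text
TCP [0.6449 0.2589 0.127 ] th 86.58 -> dx 2.83 dy -0.44 dz 9.70 tw 0.1 F [ 0.  -0.3  0.6] t 12.8 open 0.003 gf 0.0
stock ends y [ 35.1    35.585 153.023 154.3  ] 2755
sawn y [-25.8 120.  121.6 122.1]
85 [258, 266, 255, 266, 258, 257, 256, 266, 257, 262, 255, 263, 253, 263, 261, 260, 264, 250, 262, 251, 259, 302, 402, 471, 473, 465, 461, 454, 455, 466, 481, 473, 451, 456, 459, 449, 448, 454, 458, 457, 473, 471, 477, 474, 475, 466, 448, 423, 439, 457, 469, 471, 496, 525, 525, 516, 519, 525, 532, 535, 534, 530, 522, 516, 505, 499, 497, 505, 507, 507]
110 [538, 539, 541, 542, 542, 530, 539, 544, 542, 549, 543, 538, 542, 547, 541, 539, 551, 544, 546, 542, 532, 409, 455, 454, 454, 478, 479, 479, 464, 470, 476, 483, 507, 542, 549, 543, 553, 560, 558, 547, 549, 564, 572, 572, 550, 525, 511, 501, 505, 498, 505, 506, 496, 482, 462, 440, 425, 422, 423, 412, 425, 399, 312, 230, 232, 223, 273, 315, 317, 317]
140 [316, 319, 316, 312, 312, 311, 313, 314, 318, 311, 308, 302, 301, 307, 306, 309, 312, 313, 318, 321, 316, 437, 447, 442, 437, 437, 439, 457, 461, 466, 463, 455, 448, 443, 440, 457, 457, 457, 465, 442, 429, 452, 471, 477, 476, 454, 446, 431, 426, 433, 437, 439, 424, 373, 331, 321, 317, 322, 320, 309, 310, 309, 310, 311, 303, 300, 303, 303, 307, 304]
-26 [288, 301, 286, 277, 280, 296, 293, 276, 270, 274, 257, 260, 274, 253, 266, 277, 285, 273, 270, 262, 264, 273, 275, 263, 234, 246, 265, 276, 297, 306, 308, 289, 289, 276, 277, 309, 378, 351, 301, 279, 273, 276, 281, 256, 247, 253, 264, 269, 291, 293, 304, 305, 305, 314, 344, 310, 274, 283, 300, 289, 279, 289, 310, 313, 312, 295, 355, 465, 519, 514]
40 [-35.2 -35.  -14.5]
50 [-34.8 -34.7 -14.5]
60 [-35.  -34.9 -14.6]
70 [-34.5 -34.5 -14.6]
80 [-34.8 -34.7 -14.5]
90 [-34.3 -34.3 -14.5]
100 [-34.7 -34.6 -14.5]
110 [-34.2 -34.2 -14.6]
120 [-34.5 -34.3 -14.6]
130 [-34.1 -34.1 -15.8]
140 [-33.7 -33.7 -15.9]
```

Emit:
servo_tool:
  motion:
    - [[0,0,-3,0,1],[3,-1.5,-6,0,1],[7,-3.5,-8,0,1],[11,-5.5,-8,0,1],[14,-7,-8,0,1]]

```text
time_s: 13.35
eef_pos: [0.5004, 0.1954, 0.2073]
eef_rot: [0.0, 0.031, 1.0, -0.0]
wrist_force: [1.1, 0.0, 1.1]
opening: -0.004
grasp_force: 0.0
```

```bash
python3 - <<'E'
from h import *
plan(*F(28,-86),.150,86.5)
c=snap("wrist"); P=cloud(c).reshape(-1,3); f=np.array([inF(p) for p in P]); z=P[:,2]*1000
k=(abs(f[:,0]-68)<60)&(abs(f[:,1]+86)<50)&(z>70)&(z<160)
print(k.sum(),np.median(f[k],0),np.percentile(z[k],[1,50,99]))
for a in range(50,150,10):
    q=k&(abs(z-a)<5)
    if q.sum()>5: print(a,q.sum(),np.percentile(f[q],[2,50,98],axis=0).round(0).tolist())
E
```

```text
TCP [0.5004 0.1954 0.2073] th 86.39 -> dx 5.90 dy -2.23 dz 5.73 tw -0.1 F [1.1 0.  1.1] t 13.35 open -0.004 gf 0.0
1043 [ 63.8 -84.3] [ 74.39316119 132.20304387 138.50339116]
70 13 [[61.0, -90.0], [62.0, -86.0], [67.0, -79.0]]
80 43 [[60.0, -90.0], [61.0, -85.0], [67.0, -77.0]]
90 79 [[60.0, -91.0], [61.0, -86.0], [71.0, -76.0]]
100 95 [[60.0, -90.0], [62.0, -86.0], [69.0, -76.0]]
110 77 [[60.0, -90.0], [62.0, -86.0], [68.0, -77.0]]
120 54 [[59.0, -91.0], [61.0, -86.0], [67.0, -79.0]]
130 317 [[59.0, -91.0], [63.0, -85.0], [75.0, -74.0]]
140 365 [[62.0, -89.0], [67.0, -83.0], [74.0, -77.0]]
```

Emit:
servo_tool:
  motion:
    - [[3,-1.2,0,0,1],[5.9,-2.4,1,0,1],[5.9,-2.4,4,0,1],[5.9,-2.4,5.7,0,1],[5.9,-2.4,5.7,0,1]]

```text
time_s: 13.9
eef_pos: [0.4398, 0.1756, 0.1476]
eef_rot: [-0.002, 0.032, 1.0, -0.0]
wrist_force: [0.0, -0.7, 0.3]
opening: 0.001
grasp_force: 0.0
```

```bash
python3 - <<'E'
from h import *
print(inF(ctrl.get_obs()['eef_pos']))
for a,b in [(59,125),(81.6,124.3),(103,117),(121,103.6),(134.7,85.4),(140.4,71.6)]: plan(*F(a-14.5,-86),(b+25)/1000)
E
```

```text
(np.float64(29.2), np.float64(-86.3))
TCP [0.4398 0.1756 0.1476] th 86.39 -> dx -0.03 dy -1.53 dz -0.24 tw 0.0 F [ 0.  -0.7  0.3] t 13.9 open 0.001 gf 0.0
TCP [0.4398 0.1756 0.1476] th 86.39 -> dx -0.04 dy -3.79 dz -0.17 tw 0.0 F [ 0.  -0.7  0.3] t 13.9 open 0.001 gf 0.0
TCP [0.4398 0.1756 0.1476] th 86.39 -> dx -0.04 dy -5.93 dz 0.56 tw 0.0 F [ 0.  -0.7  0.3] t 13.9 open 0.001 gf 0.0
TCP [0.4398 0.1756 0.1476] th 86.39 -> dx -0.05 dy -7.73 dz 1.90 tw 0.0 F [ 0.  -0.7  0.3] t 13.9 open 0.001 gf 0.0
TCP [0.4398 0.1756 0.1476] th 86.39 -> dx -0.05 dy -9.10 dz 3.72 tw 0.0 F [ 0.  -0.7  0.3] t 13.9 open 0.001 gf 0.0
TCP [0.4398 0.1756 0.1476] th 86.39 -> dx -0.05 dy -9.67 dz 5.10 tw 0.0 F [ 0.  -0.7  0.3] t 13.9 open 0.001 gf 0.0
```

Emit:
servo_tool:
  motion:
    - [[0,-1.5,0,0,1],[0,-2.7,0,0,1],[0,-3.8,0,0,1],[0,-4.9,0.2,0,1],[0,-5.9,0.55,0,1]]

```text
time_s: 14.4
eef_pos: [0.4383, 0.1168, 0.145]
eef_rot: [0.001, 0.031, 1.0, -0.0]
wrist_force: [0.3, -0.3, 5.6]
opening: -0.001
grasp_force: 2.1
```

Emit:
servo_tool:
  motion:
    - [[0,-0.9,0.6,0,1],[0,-1.8,1.3,0,1],[0,-2.6,2.2,0,1],[0,-3.2,3.1,0,1]]

```text
time_s: 14.8
eef_pos: [0.4355, 0.0851, 0.1125]
eef_rot: [0.0, 0.031, 1.0, -0.0]
wrist_force: [0.1, 0.7, 2.2]
opening: 0.002
grasp_force: 1.1
```

Emit:
servo_tool:
  motion:
    - [[0,-0.3,0.7,0,1],[0,-0.6,1.4,0,1],[0,-0.65,1.6,0,1],[0,-0.65,1.6,0,1]]

```text
time_s: 15.2
eef_pos: [0.4344, 0.0797, 0.0965]
eef_rot: [-0.001, 0.031, 1.0, 0.0]
wrist_force: [-0.6, 0.4, -0.5]
opening: 0.003
grasp_force: 0.0
```

```bash
cat >> h.py <<'E'
def clampview():
    c=snap("wrist"); P=cloud(c).reshape(-1,3); f=np.array([inF(p) for p in P]); z=P[:,2]*1000
    for a in range(50,190,10):
        q=(abs(f[:,1]+86)<12)&(abs(z-50)<100)&(abs(f[:,0]-a)<5)
        if q.sum()>5: print(a,q.sum(),np.percentile(z[q],[2,50,98]).round(0).tolist())
E
python3 - <<'E'
from h import *
print(inF(ctrl.get_obs()['eef_pos']))
plan(*F(130,-86),.1); clampview()
E
```

```text
(np.float64(125.3), np.float64(-85.9))
TCP [0.4344 0.0797 0.0965] th 86.49 -> dx 0.01 dy -0.47 dz -0.35 tw 0.0 F [-0.6  0.4 -0.5] t 15.2 open 0.003 gf 0.0
50 1215 [28.0, 91.0, 106.0]
60 2291 [29.0, 77.0, 107.0]
70 1361 [28.0, 56.0, 149.0]
80 2194 [20.0, 136.0, 150.0]
90 4214 [19.0, 136.0, 147.0]
100 2574 [19.0, 126.0, 135.0]
110 1567 [-1.0, 66.0, 129.0]
120 2513 [-1.0, 108.0, 149.0]
130 2195 [-1.0, 105.0, 149.0]
140 1579 [-1.0, 75.0, 129.0]
150 2675 [0.0, 128.0, 137.0]
160 3564 [0.0, 141.0, 149.0]
170 998 [0.0, 140.0, 150.0]
180 477 [-0.0, 1.0, 150.0]
```

Emit:
servo_tool:
  motion:
    - [[0,0,-3,0,0],[0,0,-7,0,0],[0,2,-11,0,0],[-2,6,-14,0,0],[-4,10,-14,0,0]]

```text
time_s: 15.75
eef_pos: [0.4839, 0.1782, 0.2428]
eef_rot: [0.005, 0.031, 1.0, 0.001]
wrist_force: [1.5, -1.5, 0.6]
opening: 0.5
grasp_force: 0.0
```

```bash
python3 - <<'E'
from h import *
plan(*F(0,-35),.1,86.5); clampview()
c=load("wrist"); P=cloud(c); hsv=cv2.cvtColor(c["pixels"],cv2.COLOR_RGB2HSV).astype(int)
X=P[(hsv[...,1]>60)&(abs(P[...,2]-.03)<.003)]; f=np.array([inF(p) for p in X])
for y in range(-50,60,15):
    k=(abs(f[:,1]-y)<5)&(abs(f[:,0])<25)
    if k.sum()>5: print("batten",y,np.percentile(f[k,0],[1,99]).round(1))
k=abs(f[:,0])<10; print("ends",np.percentile(f[k,1],[0,100]))
E
```

```text
TCP [0.4839 0.1782 0.2428] th 86.42 -> dx -0.74 dy 2.40 dz 14.28 tw -0.1 F [ 1.5 -1.5  0.6] t 15.75 open 0.5 gf 0.0
50 369 [28.0, 59.0, 106.0]
60 320 [28.0, 99.0, 108.0]
70 212 [28.0, 55.0, 105.0]
80 219 [28.0, 57.0, 59.0]
90 255 [19.0, 59.0, 63.0]
100 274 [19.0, 62.0, 66.0]
110 235 [-1.0, 65.0, 68.0]
120 281 [-13.0, 65.0, 69.0]
130 307 [-12.0, 67.0, 72.0]
140 320 [-0.0, 71.0, 75.0]
150 211 [-0.0, 2.0, 76.0]
160 111 [-1.0, 1.0, 3.0]
170 102 [-0.0, 1.0, 3.0]
180 125 [-0.0, 1.0, 2.0]
batten -50 [-14.5  13.7]
batten -35 [-13.7  12.4]
batten -20 [-14.2  12.3]
batten -5 [-13.6  12.2]
batten 10 [-14.   13.3]
batten 25 [-14.4  13.2]
batten 40 [-13.7  13.1]
batten 55 [-14.2  13. ]
ends [-115.2  122.3]
```

```bash
python3 -c "
from h import *
plan(*F(0,12),.03,86.5)"
```

```text
TCP [0.4857 0.1835 0.2408] th 86.55 -> dx -5.29 dy 1.85 dz 21.08 tw 0.0 F [-0.7  1.5  1.1] t 15.8 open 0.498 gf 0.0
```

Emit:
servo_tool:
  motion:
    - [[-3,1,2,0,-0.3],[-5.3,1.9,6,0,-0.3],[-5.3,1.9,10,0,-0.3],[-5.3,1.9,15,0,-0.3],[-5.3,1.9,15,0,-0.3]]

```text
time_s: 16.3
eef_pos: [0.5289, 0.192, 0.0796]
eef_rot: [-0.008, 0.03, 1.0, -0.001]
wrist_force: [-1.7, -1.0, -0.2]
opening: 0.655
grasp_force: 0.0
```

```bash
python3 -c "
from h import *
plan(*F(0,12),.03,86.5)"
```

```text
TCP [0.5289 0.192  0.0796] th 86.52 -> dx -1.04 dy 0.74 dz 4.96 tw 0.0 F [-1.7 -1.  -0.2] t 16.3 open 0.655 gf 0.0
```

Emit:
servo_tool:
  motion:
    - [[0,0,0,0,-0.3],[0,0,0,0,-0.3]]

```text
time_s: 16.5
eef_pos: [0.5372, 0.1931, 0.0903]
eef_rot: [0.002, 0.03, 1.0, 0.0]
wrist_force: [0.7, 0.5, 1.2]
opening: 0.654
grasp_force: 0.0
```

```bash
python3 -c "
from h import *
plan(*F(0,12),.03,86.5)"
```

```text
TCP [0.5372 0.1931 0.0903] th 86.51 -> dx -0.21 dy 0.59 dz 6.03 tw 0.0 F [0.7 0.5 1.2] t 16.5 open 0.654 gf 0.0
```

Emit:
servo_tool:
  motion:
    - [[-0.2,0.6,0.5,0,-0.3],[-0.2,0.6,3,0,-0.3],[-0.2,0.6,5,0,-0.3],[-0.2,0.6,6,0,-0.3],[-0.2,0.6,6,0,-0.3]]

```text
time_s: 17.0
eef_pos: [0.5373, 0.1987, 0.0271]
eef_rot: [-0.0, 0.031, 1.0, -0.0]
wrist_force: [-0.2, -0.3, -0.9]
opening: 0.652
grasp_force: 0.0
```

Emit:
servo_tool:
  motion:
    - [[0,0,0,0,1],[0,0,0,0,1],[0,0,0,0,1],[0,0,0,0,1],[0,0,0,0,1]]

```text
time_s: 17.5
eef_pos: [0.5389, 0.1986, 0.029]
eef_rot: [0.001, 0.031, 1.0, 0.0]
wrist_force: [-0.9, -0.7, 7.0]
opening: 0.339
grasp_force: 60.5
```

Emit:
servo_tool:
  motion:
    - [[0,0,-0.5,0,1],[0,0,-1.5,0,1],[0,0,-3.5,0,1],[0,0,-6,0,1],[0,0,-8,0,1]]

```text
time_s: 18.0
eef_pos: [0.5372, 0.1986, 0.1088]
eef_rot: [-0.0, 0.031, 1.0, 0.0]
wrist_force: [-0.3, 0.2, -1.7]
opening: 0.343
grasp_force: 60.1
```

Emit:
servo_tool:
  motion:
    - [[0,3,0,0,1],[0,7,0,0,1],[0,11,0,0,1],[0,14,0,0,1],[0,14,0,0,1]]

```text
time_s: 18.5
eef_pos: [0.5451, 0.3419, 0.1078]
eef_rot: [-0.0, 0.029, 1.0, 0.001]
wrist_force: [-0.0, 0.2, -0.7]
opening: 0.339
grasp_force: 60.1
```

Emit:
servo_tool:
  motion:
    - [[0,0,3,0,1],[0,0,6,0,1],[0,0,7.5,0,1],[0,0,7.9,0,1],[0,0,7.9,0,1]]

```text
time_s: 19.0
eef_pos: [0.5456, 0.3376, 0.0287]
eef_rot: [-0.001, 0.031, 1.0, -0.0]
wrist_force: [-0.4, -0.0, -1.6]
opening: 0.338
grasp_force: 61.7
```

```bash
python3 - <<'E'
from h import *
plan(.55,.34,.03)
c=snap("wrist"); P=cloud(c); hsv=cv2.cvtColor(c["pixels"],cv2.COLOR_RGB2HSV).astype(int)
V,U=np.mgrid[:400,:640]
m=(V<260)&(P[...,1]>.29)&(P[...,1]<.38)&(P[...,2]>.02)&(P[...,2]<.06)&(hsv[...,1]>60); rect(P,m,"batten")
E
```

```text
TCP [0.5456 0.3376 0.0287] th 86.48 -> dx -0.42 dy 0.27 dz -0.13 tw 0.0 F [-0.4 -0.  -1.6] t 19.0 open 0.338 gf 61.7
batten n 20198 mean [474.7 343.5] axis ang 176.41 ext [[-14.5, -54.1], [14.5, 41.8]] rect [483.3 342.5  31.  102.9  86.2] z 0.0300
```

Emit:
servo_tool:
  motion:
    - [[0,0,0,0,0.1],[0,0,0,0,0.1],[3,0,0,0,0.1],[6.5,0,0,0,0.1],[9.4,0,0,0,0.1]]

```text
time_s: 19.55
eef_pos: [0.4509, 0.3438, 0.0282]
eef_rot: [-0.0, 0.031, 1.0, 0.0]
wrist_force: [-0.3, 1.0, 0.5]
opening: 0.452
grasp_force: 0.0
```

Emit:
servo_tool:
  motion:
    - [[0,0,0,0,0.1],[0,0,0,0,0.1]]

```text
time_s: 19.75
eef_pos: [0.4524, 0.3443, 0.0287]
eef_rot: [0.0, 0.03, 1.0, 0.0]
wrist_force: [0.5, 0.3, -0.3]
opening: 0.451
grasp_force: 0.0
```

```bash
python3 - <<'E'
from h import *
plan(.5456-.094,.3376+.0057,.029)
c=snap("wrist"); P=cloud(c); hsv=cv2.cvtColor(c["pixels"],cv2.COLOR_RGB2HSV).astype(int)
V,U=np.mgrid[:400,:640]
m=(V<260)&(P[...,1]>.29)&(P[...,1]<.38)&(P[...,2]>.024)&(P[...,2]<.036)&(hsv[...,1]>60); rect(P,m,"batten")
X=P[m]; print("stop end x",np.percentile(X[:,0],[0,.5,1]), np.percentile(X[:,0],[0,.5])[0], V[m].min())
E
```

```text
TCP [0.4524 0.3443 0.0287] th 86.54 -> dx 0.07 dy -0.10 dz -0.03 tw 0.0 F [ 0.5  0.3 -0.3] t 19.75 open 0.451 gf 0.0
batten n 3020 mean [426.5 346.8] axis ang 86.37 ext [[-10.3, -14.4], [8.2, 14.4]] rect [427.7 346.6  29.8  19.5  86.3] z 0.0298
stop end x [0.41724941 0.41770152 0.41781754] 0.4172494075385276 214
```

Emit:
servo_tool:
  motion:
    - [[0,0,0,0,1],[0,0,0,0,1],[0,0,0,0,1],[0,0,0,0,1]]

```text
time_s: 20.2
eef_pos: [0.454, 0.3442, 0.029]
eef_rot: [0.001, 0.031, 1.0, 0.001]
wrist_force: [3.0, 1.0, 4.9]
opening: 0.342
grasp_force: 60.0
```

Emit:
servo_tool:
  motion:
    - [[0,0,-1,0,1],[0,0,-3,0,1],[0,0,-6,0,1],[0,0,-9,0,1],[0,0,-9,0,1]]

```text
time_s: 20.7
eef_pos: [0.4544, 0.345, 0.1225]
eef_rot: [0.003, 0.031, 1.0, 0.001]
wrist_force: [1.2, 0.8, -1.7]
opening: 0.336
grasp_force: 59.4
```

```bash
cat >> h.py <<'E'
def tilt():
    # slope of top face near the stop end seen by wrist camera, and from side camera
    c=snap("wrist"); o=ctrl.get_obs(); p=o["eef_pos"]; t=np.radians(th(o)); X=cloud(c).reshape(-1,3); s=cv2.cvtColor(c["pixels"],cv2.COLOR_RGB2HSV)[...,1].ravel()
    d=X-p; a=1000*(d[:,0]*np.sin(t)-d[:,1]*np.cos(t)); l=1000*(d[:,0]*np.cos(t)+d[:,1]*np.sin(t)); z=1000*d[:,2]
    k=(abs(l)<12)&(a<-13)&(a>-45)&(abs(z)<45)&(s>60)
    if k.sum()>30:
        f=np.polyfit(a[k],z[k],1); r=z[k]-np.polyval(f,a[k]); kk=abs(r)<3; f=np.polyfit(a[k][kk],z[k][kk],1)
        print("wrist tilt deg %.1f n %d a %.1f..%.1f z@a0 %.1f"%(np.degrees(np.arctan(f[0])),k.sum(),a[k].min(),a[k].max(),f[1]))
    c=snap("side"); X=cloud(c).reshape(-1,3); s=cv2.cvtColor(c["pixels"],cv2.COLOR_RGB2HSV)[...,1].ravel()
    d=X-p; a=1000*(d[:,0]*np.sin(t)-d[:,1]*np.cos(t)); l=1000*(d[:,0]*np.cos(t)+d[:,1]*np.sin(t)); z=1000*d[:,2]
    k=(abs(l)<14)&(a>40)&(a<215)&(abs(z)<110)&(s>60)&(X[:,2]>.03)
    if k.sum()>20:
        f=np.polyfit(a[k],z[k],1); print("side tilt deg %.1f n %d a %.0f..%.0f z@a0 %.1f lat %.1f"%(np.degrees(np.arctan(f[0])),k.sum(),*np.percentile(a[k],[1,99]),f[1],np.median(l[k])))
E
python3 - <<'E'
from h import *
tilt(); a=F(28,80-65+33); print(a); plan(*a,.10,86.5)
E
```

```text
wrist tilt deg 26.2 n 3617 a -34.8..-13.0 z@a0 12.8
side tilt deg -0.5 n 535 a 42..200 z@a0 0.6 lat 1.8
[0.57391189 0.16863802]
TCP [0.452  0.3439 0.1185] th 86.49 -> dx -13.24 dy -16.75 dz 1.85 tw -0.0 F [ 0.2 -0.2 -1.1] t 20.8 open 0.343 gf 59.4
```

Emit:
servo_tool:
  motion:
    - [[-3,-3.5,0,0,1],[-6,-7,0,0,1],[-9,-10.5,0,0,1],[-12,-14,0,0,1],[-13.4,-16.8,0,0,1]]

```text
time_s: 21.3
eef_pos: [0.5763, 0.1654, 0.1162]
eef_rot: [-0.001, 0.031, 1.0, -0.0]
wrist_force: [0.3, -0.1, -1.5]
opening: 0.34
grasp_force: 59.5
```

Emit:
servo_tool:
  motion:
    - [[0,0,2,0,1],[0,0,4,0,1],[0,0,5,0,1],[0,0,5,0,1]]

```text
time_s: 21.7
eef_pos: [0.573, 0.1679, 0.0649]
eef_rot: [-0.003, 0.031, 1.0, -0.0]
wrist_force: [-0.3, -0.3, -1.6]
opening: 0.338
grasp_force: 59.6
```

```bash
python3 - <<'E'
from h import *
print(inF(ctrl.get_obs()["eef_pos"])); plan(*F(28,49),.053,86.5); tilt()
E
```

```text
(np.float64(28.8), np.float64(47.1))
TCP [0.573  0.1679 0.0649] th 86.5 -> dx -0.19 dy 0.08 dz 1.19 tw -0.0 F [-0.3 -0.3 -1.6] t 21.7 open 0.338 gf 59.6
wrist tilt deg 22.5 n 3883 a -37.2..-13.0 z@a0 8.1
side tilt deg -1.4 n 386 a 42..200 z@a0 0.8 lat 1.8
```

Emit:
servo_tool:
  motion:
    - [[-0.2,0,0.6,0,1],[-0.2,0,1.2,0,1],[-0.2,0,1.5,0,1],[-0.2,0,1.8,0,1],[-0.2,0,1.8,0,1]]

```text
time_s: 22.3
eef_pos: [0.5781, 0.1683, 0.0522]
eef_rot: [0.0, 0.03, 1.0, 0.0]
wrist_force: [-8.0, 0.6, 13.2]
opening: 0.34
grasp_force: 62.5
```

Emit:
servo_tool:
  motion:
    - [[0,0,0.2,0,1],[0,0,0.4,0,1],[0,0,0.6,0,1],[0,0,0.6,0,1]]

```text
time_s: 22.7
eef_pos: [0.5773, 0.1685, 0.0464]
eef_rot: [-0.0, 0.03, 1.0, -0.0]
wrist_force: [-12.2, -0.4, 18.2]
opening: 0.343
grasp_force: 65.4
```

```bash
python3 - <<'E'
from h import *
print(inF(ctrl.get_obs()["eef_pos"])); plan(*F(28,49),.041,86.5); tilt()
E
```

```text
(np.float64(27.9), np.float64(51.4))
TCP [0.5773 0.1685 0.0464] th 86.53 -> dx 0.24 dy -0.01 dz 0.54 tw 0.0 F [-12.2  -0.4  18.2] t 22.7 open 0.343 gf 65.4
wrist tilt deg 15.3 n 3467 a -37.2..-13.0 z@a0 4.5
side tilt deg 8.8 n 400 a 43..196 z@a0 2.2 lat 2.5
```

Emit:
servo_tool:
  motion:
    - [[0.1,0,0.2,0,1],[0.1,0,0.4,0,1],[0.2,0,0.6,0,1],[0.2,0,0.8,0,1],[0.2,0,0.8,0,1]]

```text
time_s: 23.3
eef_pos: [0.5764, 0.1684, 0.0397]
eef_rot: [0.001, 0.03, 1.0, -0.0]
wrist_force: [-12.8, -2.5, 25.8]
opening: 0.337
grasp_force: 71.6
```

```bash
python3 - <<'E'
from h import *
print(inF(ctrl.get_obs()["eef_pos"])); plan(*F(28,49),.041,86.5); tilt()
E
```

```text
(np.float64(28.1), np.float64(50.5))
TCP [0.5764 0.1684 0.0397] th 86.53 -> dx 0.15 dy 0.01 dz -0.13 tw 0.0 F [-12.8  -2.5  25.8] t 23.3 open 0.337 gf 71.6
wrist tilt deg 17.7 n 3319 a -38.0..-13.0 z@a0 4.5
side tilt deg 16.8 n 403 a 42..188 z@a0 5.1 lat 2.3
```

Emit:
servo_tool:
  motion:
    - [[0,0,0.2,0,1],[0,0,0.4,0,1],[0,0,0.4,0,1]]

```text
time_s: 23.7
eef_pos: [0.5763, 0.1684, 0.0368]
eef_rot: [0.0, 0.03, 1.0, -0.0]
wrist_force: [-18.1, -3.2, 36.3]
opening: 0.34
grasp_force: 75.9
```

```bash
python3 - <<'E'
from h import *
print(inF(ctrl.get_obs()["eef_pos"])); plan(*F(28,49),.041,86.5); tilt()
E
```

```text
(np.float64(28.1), np.float64(50.4))
TCP [0.5763 0.1684 0.0368] th 86.54 -> dx 0.14 dy 0.01 dz -0.42 tw 0.0 F [-18.1  -3.2  36.3] t 23.7 open 0.34 gf 75.9
wrist tilt deg 21.3 n 3283 a -38.0..-13.0 z@a0 5.6
side tilt deg 20.8 n 402 a 42..182 z@a0 5.6 lat 1.9
```

Emit:
servo_tool:
  motion:
    - [[0,0,-1.5,0,1],[1,0,-4,0,1],[3,0,-8,0,1],[6,0,-11,0,1],[9,0,-14,0,1]]

```text
time_s: 24.3
eef_pos: [0.4852, 0.1736, 0.1736]
eef_rot: [0.0, 0.031, 1.0, 0.0]
wrist_force: [-0.4, -0.6, -0.3]
opening: 0.339
grasp_force: 70.6
```

Emit:
servo_tool:
  motion:
    - [[0,0,0,0,1],[0,0,0,0,1],[0,0,0,0,1]]

```text
time_s: 24.6
eef_pos: [0.4861, 0.1735, 0.1714]
eef_rot: [-0.0, 0.031, 1.0, -0.0]
wrist_force: [-0.2, -0.6, -0.8]
opening: 0.342
grasp_force: 70.6
```

```bash
python3 - <<'E'
from h import *
plan(.5,.137,.235,70); tilt()
# camera head from side + top clouds
for n in("side","top"):
    c=snap(n); X=cloud(c); m=(X[...,2]>.25)&(X[...,2]<.43)&(X[...,0]>.70)&(X[...,0]<.95)&(abs(X[...,1]-.02)<.12)&(c["depth"]>0)
    v,u=np.where(m); print(n,m.sum(),"uv",u.min(),u.max(),v.min(),v.max())
    np.save(n+"_head.npy",np.c_[X[m],u,v,c["pixels"][m]])
c=load("side"); im=cv2.resize(c["pixels"][130:230,190:320],None,fx=4,fy=4,interpolation=cv2.INTER_CUBIC)
t=load("top"); im2=cv2.resize(t["pixels"][75:155,270:350],None,fx=5,fy=5,interpolation=cv2.INTER_CUBIC)
H=np.zeros((400,920,3),np.uint8); H[:400,:520]=im[:400]; H[:400,520:]=im2
cv2.imwrite("pics/cam.png",cv2.resize(H,(800,348))[:,:,::-1])
E
```

```text
TCP [0.4861 0.1735 0.1714] th 86.49 -> dx -1.61 dy -3.55 dz -6.36 tw 16.5 F [-0.2 -0.6 -0.8] t 24.6 open 0.342 gf 70.6
wrist tilt deg 20.6 n 3240 a -37.9..-13.0 z@a0 5.9
side tilt deg 19.6 n 465 a 41..183 z@a0 6.7 lat 2.0
side 885 uv 227 264 132 179
top 850 uv 288 328 86 129
```

View pics/cam.png

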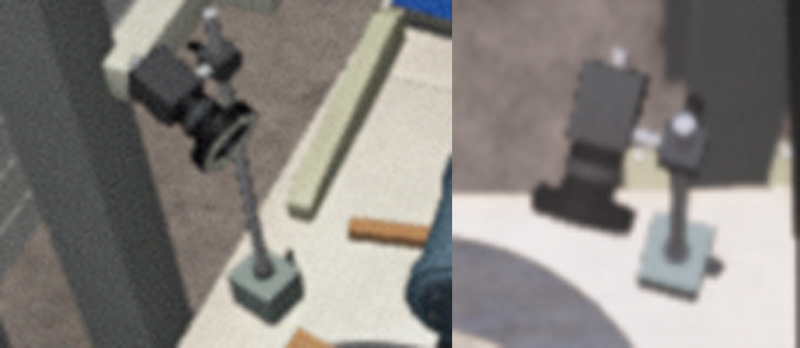

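```bash
python3 - <<'E'
from h import *
from scipy.optimize import minimize
A=np.load("side_head.npy"); B=np.load("top_head.npy")
for n,D in(("side",A),("top",B)):
    X=D[:,:3]; print(n,[len(X)],np.percentile(X,[1,50,99],axis=0).round(3).tolist())
X=np.r_[A,B]; W=X[:,:3]
t=load("top"); px=t["pixels"].astype(int); 
s20,c20=np.sin(np.radians(20)),np.cos(np.radians(20))
def loc(W,lx,ly,psi):
    d=W-[lx,ly,.335]; ex=np.array([np.cos(psi)*c20,np.sin(psi)*c20,s20]); ey=np.array([-np.sin(psi),np.cos(psi),0]); ez=np.cross(ex,ey)
    return d@np.array([ex,ey,ez]).T
for deg in range(-26,2,4):
    L=loc(W,.78,.04,np.radians(deg))
    k=np.hypot(L[:,1],L[:,2])<.06
    x0=np.percentile(L[k,0],1.5); r=k&(L[:,0]<x0+.016)&(L[:,0]>x0-.006)
    ys=np.percentile(L[r,1],[1,99])*1000; zs=np.percentile(L[r,2],[1,99])*1000
    f=k&(abs(L[:,0]-x0)<.006)
    print(deg,"front x0 %.1f"%(x0*1000),"y",ys.round(1),"z",zs.round(1),r.sum(),"near-front",f.sum())
# front face visible only from side: fit plane to side points near ring front
L=loc(A[:,:3],.78,.04,np.radians(-14)); k=np.hypot(L[:,1],L[:,2])<.05
h=np.histogram(L[k,0]*1000,bins=np.arange(-40,120,4)); print(dict(zip(h[1].astype(int),h[0])))
E
```

```text
side [885] [[0.755, -0.036, 0.31], [0.806, 0.03, 0.366], [0.866, 0.075, 0.415]]
top [850] [[0.757, -0.042, 0.271], [0.809, 0.019, 0.37], [0.867, 0.069, 0.416]]
-26 front x0 -14.2 y [-34.7  32.7] z [-23.5  41.7] 308 near-front 108
-22 front x0 -13.0 y [-36.2  33.1] z [-23.2  41.6] 333 near-front 143
-18 front x0 -12.2 y [-36.   33.7] z [-23.1  41.6] 342 near-front 159
-14 front x0 -12.4 y [-35.9  33.9] z [-23.1  41.6] 333 near-front 154
-10 front x0 -13.4 y [-35.6  34.2] z [-23.   41.6] 317 near-front 127
-6 front x0 -14.6 y [-35.1  34.4] z [-22.8  41.3] 294 near-front 100
-2 front x0 -15.6 y [-34.4  34.8] z [-22.9  41.1] 271 near-front 87
{np.int64(-40): np.int64(0), np.int64(-36): np.int64(0), np.int64(-32): np.int64(0), np.int64(-28): np.int64(0), np.int64(-24): np.int64(0), np.int64(-20): np.int64(0), np.int64(-16): np.int64(27), np.int64(-12): np.int64(79), np.int64(-8): np.int64(48), np.int64(-4): np.int64(38), np.int64(0): np.int64(31), np.int64(4): np.int64(11), np.int64(8): np.int64(4), np.int64(12): np.int64(17), np.int64(16): np.int64(20), np.int64(20): np.int64(16), np.int64(24): np.int64(21), np.int64(28): np.int64(12), np.int64(32): np.int64(19), np.int64(36): np.int64(21), np.int64(40): np.int64(39), np.int64(44): np.int64(34), np.int64(48): np.int64(30), np.int64(52): np.int64(30), np.int64(56): np.int64(27), np.int64(60): np.int64(26), np.int64(64): np.int64(23), np.int64(68): np.int64(24), np.int64(72): np.int64(24), np.int64(76): np.int64(21), np.int64(80): np.int64(20), np.int64(84): np.int64(23), np.int64(88): np.int64(20), np.int64(92): np.int64(6), np.int64(96): np.int64(1), np.int64(100): np.int64(5), np.int64(104): np.int64(1), np.int64(108): np.int64(0), np.int64(112): np.int64(0)}
```

```bash
python3 - <<'E'
from h import *
from scipy.spatial.transform import Rotation as Ro
B=np.load("top_head.npy")[:,:3]; t=load("top"); P=cloud(t)
m=(P[...,2]>.02)&(P[...,2]<.09)&(abs(P[...,0]-.82)<.07)&(abs(P[...,1]+.03)<.07); X=P[m]
print("base",m.sum(),np.percentile(X,[2,50,98],axis=0).round(4).tolist(),cv2.minAreaRect((X[X[:,2]>.025][:,:2]*1000).astype(np.float32)))
A=np.load("side_head.npy")[:,:3]
for deg in(-12,-16,-20):
    p=np.radians(deg); c,s=np.cos(np.radians(20)),np.sin(np.radians(20))
    ex=np.array([np.cos(p)*c,np.sin(p)*c,s]); ey=np.array([-np.sin(p),np.cos(p),0]); ez=np.cross(ex,ey)
    L=(np.r_[A,B]-[.769,.043,.335])@np.array([ex,ey,ez]).T*1000
    print(deg)
    for x in range(-4,110,12):
        k=(abs(L[:,0]-x)<6)&(L[:,1]>-40)&(abs(L[:,2])<45)
        if k.sum()>8: print("  x",x,k.sum(),"y",np.percentile(L[k,1],[2,98]).round(1),"z",np.percentile(L[k,2],[2,98]).round(1))
    k=(abs(L[:,0])<4)&(np.hypot(L[:,1],L[:,2])<45)
E
```

```text
base 249 [[0.7764, -0.0628, 0.0272], [0.8022, -0.0284, 0.0503], [0.8386, 0.0011, 0.0683]] ((808.192138671875, -35.87360382080078), (70.15113067626953, 60.23823165893555), 73.79188537597656)
-12
  x -4 104 y [-32.6  29.7] z [-27.  36.]
  x 8 225 y [-35.5  33.3] z [-23.3  37.5]
  x 20 132 y [-30.2  31.5] z [-13.7  37.3]
  x 32 110 y [-22.4  16.4] z [-3. 23.]
  x 44 97 y [-21.9  14.7] z [ 3.4 22.6]
  x 56 149 y [-37.   16.4] z [-12.3  24. ]
  x 68 149 y [-36.6  16.5] z [-11.8  25. ]
  x 80 139 y [-28.6  15.1] z [-13.2  24.9]
  x 92 137 y [-30.1  13.8] z [-15.   25.3]
  x 104 81 y [-29.5  11.7] z [-15.7  24. ]
-16
  x -4 106 y [-30.8  32.5] z [-27.2  36.2]
  x 8 223 y [-34.6  33.6] z [-23.5  37.5]
  x 20 133 y [-33.3  30.6] z [-13.8  37.3]
  x 32 109 y [-20.1  18.5] z [-2.7 22.5]
  x 44 98 y [-19.2  17. ] z [-0.4 22.6]
  x 56 145 y [-37.8  20. ] z [-14.7  23.9]
  x 68 161 y [-37.8  20.7] z [-10.2  24.9]
  x 80 139 y [-23.7  19.8] z [-12.8  24.7]
  x 92 133 y [-23.7  19.6] z [-15.2  25.4]
  x 104 86 y [-23.9  18.1] z [-15.8  24.1]
-20
  x -4 108 y [-27.8  33.5] z [-27.3  36.4]
  x 8 228 y [-34.3  34. ] z [-23.6  37.5]
  x 20 123 y [-34.   29.7] z [-14.2  37.3]
  x 32 109 y [-18.1  20.5] z [-2.4 22.5]
  x 44 101 y [-17.3  19.6] z [-0.3 22.2]
  x 56 158 y [-38.1  24.2] z [-13.8  23.6]
  x 68 176 y [-38.9  25.1] z [-9.3 25.2]
  x 80 143 y [-38.5  24.5] z [-13.5  24.3]
  x 92 136 y [-17.7  25.1] z [-17.1  25.6]
  x 104 82 y [-17.3  24.5] z [-13.3  23.8]
```

```bash
python3 -c "
from h import *
plan(.494,.1219,.240,73.8)"
```

```text
TCP [0.4858 0.1733 0.1709] th 86.47 -> dx -1.13 dy -5.08 dz -6.91 tw 12.7 F [-0.4 -0.1 -2.1] t 24.8 open 0.336 gf 70.6
```

Emit:
servo_tool:
  motion:
    - [[-0.2,-1,-2,2.5,1],[-0.4,-2.2,-4,5,1],[-0.7,-3.4,-5.5,8,1],[-0.9,-4.5,-6.5,11,1],[-1.1,-5.1,-6.9,12.7,1]]

```text
time_s: 25.3
eef_pos: [0.4944, 0.1211, 0.2417]
eef_rot: [0.0, 0.143, 0.99, -0.0]
wrist_force: [-0.5, -0.1, -0.4]
opening: 0.338
grasp_force: 70.6
```

Emit:
servo_tool:
  motion:
    - [[0,0,0,0,1],[0,0,0,0,1],[0,0,0,0,1],[0,0,0,0,1]]

```text
time_s: 25.7
eef_pos: [0.4933, 0.1224, 0.2405]
eef_rot: [-0.001, 0.141, 0.99, -0.0]
wrist_force: [0.1, -0.3, -1.9]
opening: 0.333
grasp_force: 70.6
```

```bash
python3 - <<'E'
from h import *
plan(.494,.1219,.240,73.8); tilt()
p=np.radians(-16.2); c,s=np.cos(np.radians(20)),np.sin(np.radians(20))
R=np.array([[np.cos(p)*c,np.sin(p)*c,s],[-np.sin(p),np.cos(p),0],[-np.cos(p)*s,-np.sin(p)*s,c]])
for n in("side","top"):
    k=snap(n); X=cloud(k).reshape(-1,3); sat=cv2.cvtColor(k["pixels"],cv2.COLOR_RGB2HSV)[...,1].ravel()
    L=(X-[.769,.042,.335])@R.T*1000
    q=(L[:,0]>-320)&(L[:,0]<-60)&(abs(L[:,1])<40)&(abs(L[:,2])<40)&(sat>50)&(k["depth"].ravel()>0)
    print(n,q.sum(),"x max",np.percentile(L[q,0],[97,99,100]).round(0))
    for a in(-250,-200,-160,-120,-105):
        r=q&(abs(L[:,0]-a)<10)
        if r.sum()>5: print(a,r.sum(),"y",np.percentile(L[r,1],[3,97]).round(1),"z",np.percentile(L[r,2],[3,97]).round(1))
o=ctrl.get_obs(); print(o["wrist_force"],o["dq"].round(4))
E
```

```text
TCP [0.4933 0.1224 0.2405] th 73.84 -> dx -0.08 dy -0.03 dz 0.05 tw 0.0 F [ 0.1 -0.3 -1.9] t 25.7 open 0.333 gf 70.6
wrist tilt deg 20.6 n 3301 a -38.4..-13.0 z@a0 5.5
side tilt deg 20.2 n 489 a 42..184 z@a0 5.2 lat 2.6
side 738 x max [-108. -105. -104.]
-250 76 y [-11.3  16. ] z [-4.7 19.5]
-200 85 y [-13.   15.5] z [-4.3 19.8]
-160 87 y [-13.9  15.7] z [-4.4 20.3]
-120 84 y [-12.9  15.9] z [-4.9 20.7]
-105 51 y [-12.4  15. ] z [-7.1 21.6]
top 451 x max [-102. -101. -101.]
-200 57 y [-14.9  13.2] z [13.1 20.5]
-160 64 y [-15.6  12.4] z [11.7 20.9]
-120 68 y [-15.7  12.7] z [11.7 22.2]
-105 62 y [-14.7  13.2] z [-3.5 22.2]
[-0.22654948  0.52902319 -1.50898854] [-0.0011 -0.0017 -0.0012  0.0006 -0.0024 -0.001 ]
```

```bash
python3 - <<'E'
from h import *
k=load("side"); X=cloud(k).reshape(-1,3); f=np.array([inF(p) for p in X]); z=X[:,2]*1000
for y in(40,60,80,100,120,140):
    q=(abs(f[:,0]+26)<7)&(abs(f[:,1]-y)<7); print("stock",y,q.sum(),np.median(z[q]).round(1) if q.any() else None)
q=(abs(f[:,1]-136)<10)&(f[:,0]>20)&(f[:,0]<160); print("blade z",np.percentile(z[q],[5,50,95]).round(1) if q.any() else None)
for a in(90,110,130,145):
    q=(abs(f[:,1]+86)<8)&(abs(f[:,0]-a)<5)&(z>30)&(z<130); print("handle",a,q.sum(),np.percentile(z[q],[50,95]).round(0) if q.any() else None)
E
```

```text
stock 40 16 17.4
stock 60 16 16.7
stock 80 18 17.5
stock 100 16 17.6
stock 120 19 18.8
stock 140 16 19.5
blade z [  0.8   7.8 313. ]
handle 90 10 [62. 64.]
handle 110 16 [66. 68.]
handle 130 13 [69. 72.]
handle 145 13 [74. 75.]
```

The square lies flat, the handle is laid back, and the batten is centred and still.

```bash
python3 -c "
from bench import ctrl
print(ctrl.hand_in())"
```

```text
the job is handed in; nothing more can be done
None
```

I handed the job in at 25.7 s, without seeing a verdict: the square lies flat where the check was made, the clamp handle is laid back at about 1.35 rad, and the batten is held still about 102 mm in front of the ring light, on the lens axis to within a few mm and tilted about 20°.

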